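# Lay out the tray for a glass break test

## Task

Set up the tray for the next break test: gently seat the notched green glass block fully home in the black nest, its cut-out corner over the nest's orange corner step, then stand the steel collar on top of the glass in the middle. Stand the amber jar midway between the nest and the red-handled suction lifter, and lay the red hammer flat on the tray behind the nest, parallel to the nest's yellow-striped edge, centred on that edge and with its handle about 6 cm clear of it (head to either side). Leave everything else where it is.

Things in the scene. Friction and masses are not known exactly. Their poses are not given: they have to be found in the camera images.
- glass_block: loose laminated glass block, green with white interlayer, 50 x 50 x 16 mm, 0.1 kg, lying flat. A square notch 16 x 16 mm, full thickness, is cut out of the +x +y corner of its frame. Origin: centre of the full 50 mm square, on the underside; x, y along the sides, z up. Grasp across two parallel sides through the centre
- nest: fixed black nest, 90 x 90 x 12 mm; central 55 x 55 mm recess, 6 mm deep, floor 6 mm above the tray. An orange step 14 x 14 mm, rim-high, fills the recess's +x +y corner; a yellow stripe marks the +x edge, away from the robot, 45 mm from centre. Origin: centre, on the tray; z up. Block seated: same axes, origin 6 mm above the nest's. The lifter is in line with its y axis, on +y or -y side
- lifter: fixed glass-suction lifter stuck to the tray: black rubber cup 100 mm across, grey bell, red bar handle (28 x 100 mm, top 73 mm above the tray). Origin: centre of the cup, on the tray surface. About 260 mm from the nest's centre
- collar: loose steel collar (thick ring), 40 mm across, 16 mm bore, 30 mm high, about 0.15 kg, standing. Origin: centre of its underside, z up
- amber_jar: loose amber glass jar with a white lid, 46 mm across, 60 mm high, about 0.14 kg, upright. Origin: centre of its underside, z up
- hammer: loose red emergency hammer lying flat, 151 mm long along its x axis, 0.16 kg: handle 22 mm wide, 20 mm high, from x = -80 to 45 mm; head at x = 45 to 71 mm, 22 mm high, 68 mm across its steel points. Origin: on the handle's centre line, on the underside, near the centre of mass: this is its middle, grasp it here across the handle
- offcut: bystander: loose clear pale-blue glass offcut, 36 x 70 x 8 mm, no notch. Origin: centre of its underside
- green_jar: bystander: loose green glass jar with a black lid, 42 mm across, 50 mm high. Origin: centre of its underside
- brass_ring: bystander: loose small brass ring lying flat, 32 mm across, 12 mm high. Origin: centre of its underside
- screwdriver: bystander: loose screwdriver, yellow handle, lying at the far side of the tray. Origin: on its underside
Not all that is in view belongs to the job. What is shaped like the lifter but blue or pink is not meant.

How it is judged:
By the outcome, as a careful person would: the job done as asked, in the order asked, and still so for the second after the job is handed in, with the robot touching nothing.
It also fails if it takes over 112 s, if anything falls off the work surface, if the arm or the gripper's body presses on something with over 40 N, if the wrist force passes 120 N, or if a joint passes its speed limit or range.

## Robot

A 6-joint arm with a two-finger parallel gripper is mounted at the origin on the work surface. World frame = base frame: x ahead of the robot, y to its left, z up, the work surface at z = 0. Lengths are in m, angles in rad, forces in N, time in s.
With the tool pointing down it reaches from about 0.25 to 0.775 m from the base axis. Payload 8.9 kg.
Tool frame: the origin (TCP) lies midway between the tips of the shut fingers; the grasp point (between the pads) lies ctrl.grip_depth behind it (ctrl.grip_depth is the distance from the TCP to the grasp point, in m); z points along the fingers, y is the direction in which the jaws open and shut (so a half turn about z gives the same grasp; the last joint's range is limited). The gripper opens to 85 mm and grips with 20 to 120 N. Pads are 22 mm wide; open, the fingers measure 114 mm over their backs; the gripper's body (76 mm by 85 mm) begins 54 mm behind the grasp point. The pads swing forward as they close: fully open they stand 13 mm farther back than shut.
Start: joints at [1.006, 0.291, -0.153, 1.127, 0, 1.431], TCP at [0.217, 0.478, 0.231] pointing down, gripper open.
Joint ranges: [-2.52, 2.52], [-0.91, 1.74], [-1.3, 1.37], [-1.96, 2.02], [-1.52, 1.47], [-3.14, 3.14]. Speed limits (rad/s): [2.22, 2.22, 2.79, 3.14, 3.14, 3.14].

## Interface

Orientations are given as [roll, pitch, yaw] about the fixed x, y, z axes, in that order (R = Rz(yaw) Ry(pitch) Rx(roll)).
In Python, from rig import status, vision, workorder, ctrl gives the robot as it stands.
- The arm moves only by the tool apply_moves, never from a script. Its argument "steps" is a list of rows, each a list of 3 entries, a list of its own where there are three numbers: the turn, a rotation vector about the tool's x, y, z in degrees, then the shift along the tool's x, y, z in cm, then the closure, from 0 (fully open) to 1 (shut). In form: [[[rx, ry, rz], [x, y, z], gripper], ...]. A call has 1 to 10 rows; each row shifts and turns the commanded pose from where the row before left it, along the tool's axes as they then stand; what a row does not reach is not made up. A row lasts 1/12 s, in which the tool goes at most 41.7 mm and 7.16 degrees, less where a joint would pass 70% of its speed; a pose out of reach is approached as far as the arm can. A call is refused whole if a number of a shift passes 4.17 or a number of a turn 7.16, either way. A call with a gripper value outside its range is refused whole. The fingers move at their own pace and stop on an object; the grip force is fixed at half the most. Time passes only in rows, so rows that do not move let the fingers close. It gives the time, the measured TCP pose, the force and the opening at its end, in the units of the state.
- status.state(): the state, without advancing time (a new reading comes with each control period).
- vision.read_camera(name): name is "scene" or "side" or "wrist"; returns a dict with "img" (400x640x3 uint8, red, green, blue), "fov_y" (degrees; the focal length in pixels is half the picture's height over the tangent of half this angle, whatever the lens; pixels are square), "cx", "cy" (the principal point, pixels), "rvec" (rotation vector, rad) and "tvec" (3), from world to camera coordinates, as OpenCV has them. Camera axes: x right, y down, z forward; pixel columns grow to the right and rows downward; lengths in m; the calibration is good to about 2 mm. A picture is of the moment at which its call begins. There is no depth.
- workorder.sign_off(): hands the job in, once; it reports no verdict.
Trained networks look in the newest picture that a camera, given by its name, has taken for a name from the list of things; names that differ only in an ending like _2 or _b are one class to them, and where a whole thing is asked for, a point or a joint stands for the part that bears it (a point fixed in the world has none). Each returns a list of dicts, best first, with "conf" (0 to 1); they miss things now and then, are a little off and sometimes report something else, mostly with a low value. They report only what shows in the picture. A call takes as long as a camera call. They do not tell look-alikes from the thing itself.
- vision.regions_of(name, camera): "pixels" (400x640 bool, what is visible of it) and "extent" ([left, top, right, bottom] in pixels, round what is visible of it).
The state is a dict: "time_s": time; "qpos": joint angles; "joint_vel": joint speeds; "joint_efforts": joint torques, N m; "tool_pos": TCP position; "tool_rot": TCP orientation; "ft_force": force on the tool from outside, world axes, zero at the start; "torque": the same for the moment, N m; "width": finger opening in m.
Only numpy, scipy, OpenCV 4.12 (cv2) and the standard library are available. Lean on these libraries where they do the work, as an engineer would, in place of code of your own. Each camera call takes 0.05 s, during which the arm holds its last target.

## Working session

There is one attempt and no reset: what is moved stays moved. The work goes in short steps, Python scripts to look and compute and a tool call to move; the robot and the scene stay as the last step left them, time stands still between calls to the robot, and variables do not carry over. Pictures are saved under pics/ and viewed, and the job is handed in when it is done.

Besides the shell and the picture viewer there is one more tool, called as a command line: name --argument value ..., lists and objects as JSON in quotes. apply_moves: Moves the arm, as the interface text tells. Its arguments: {"type":"object","properties":{"steps":{"type":"array","items":{"type":"array"}}},"required":["steps"]}

```bash
ls; mkdir -p pics; cat > h.py <<'E'
from rig import status, vision, workorder, ctrl
import numpy as np, cv2
def cam(n):
    c=vision.read_camera(n); return c
def K(c):
    f=200/np.tan(np.radians(c['fov_y'])/2); return np.array([[f,0,c['cx']],[0,f,c['cy']],[0,0,1]])
def Rt(c): return cv2.Rodrigues(np.array(c['rvec'],float))[0],np.array(c['tvec'],float)
def ray(c,u,v):
    R,t=Rt(c); d=R.T@np.linalg.inv(K(c))@np.array([u,v,1.]); o=-R.T@t; return o,d/np.linalg.norm(d)
def onz(c,u,v,z):
    o,d=ray(c,u,v); return o+d*(z-o[2])/d[2]
def proj(c,P):
    R,t=Rt(c); p=K(c)@(R@np.array(P,float).reshape(-1,3).T+t[:,None]); return (p[:2]/p[2]).T
def tri(*obs):
    A=np.zeros((3,3));b=np.zeros(3)
    for c,u,v in obs:
        o,d=ray(c,u,v);M=np.eye(3)-np.outer(d,d);A+=M;b+=M@o
    return np.linalg.solve(A,b)
def save(c,fn,box=None,s=1):
    im=c['img'][:,:,::-1]
    if box: im=im[box[1]:box[3],box[0]:box[2]]
    if s!=1: im=cv2.resize(im,None,fx=s,fy=s,interpolation=cv2.INTER_CUBIC)
    cv2.imwrite(fn,im)
E
python3 - <<'E'
from h import *
s=status.state();print({k:np.round(v,3) for k,v in s.items()},ctrl.grip_depth)
for n in ['scene','side','wrist']:
    c=cam(n);save(c,f'pics/{n}0.png'); R,t=Rt(c);print(n,c['fov_y'],c['cx'],c['cy'],(-R.T@t).round(3),R[2].round(2))
E
```

```text
pics
{'time_s': np.float64(0.0), 'qpos': array([ 1.006,  0.291, -0.154,  1.127,  0.   ,  1.432]), 'joint_vel': array([-0.001, -0.001,  0.001,  0.   ,  0.   , -0.001]), 'joint_efforts': array([-2.0000e-03, -5.3714e+01,  3.3137e+01,  1.6000e-02, -0.0000e+00,
        0.0000e+00]), 'tool_pos': array([0.217, 0.478, 0.231]), 'tool_rot': array([-3.14 , -0.   ,  2.716]), 'ft_force': array([ 0.585,  0.213, -0.678]), 'torque': array([-0.019, -0.015, -0.008]), 'width': np.float64(0.086)} 0.0187
scene 45.76582952336984 319.14259674363035 203.32385254496612 [1.38  0.377 0.773] [-0.72 -0.26 -0.64]
side 47.165759168101864 316.5922367296694 202.11759148332243 [ 0.261 -0.75   1.074] [ 0.21  0.6  -0.78]
wrist 58.79616304680816 318.5317567815312 197.227247896237 [0.152 0.508 0.374] [ 0.26 -0.12 -0.96]
```

View pics/scene0.png

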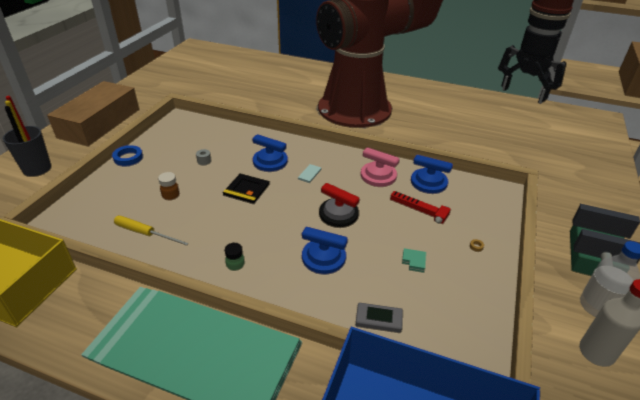

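View pics/side0.png

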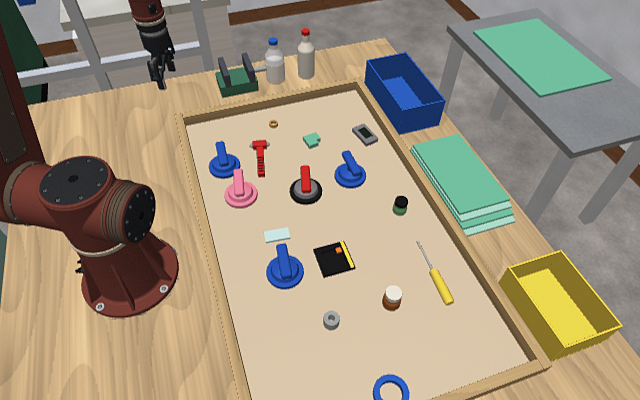

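View pics/wrist0.png

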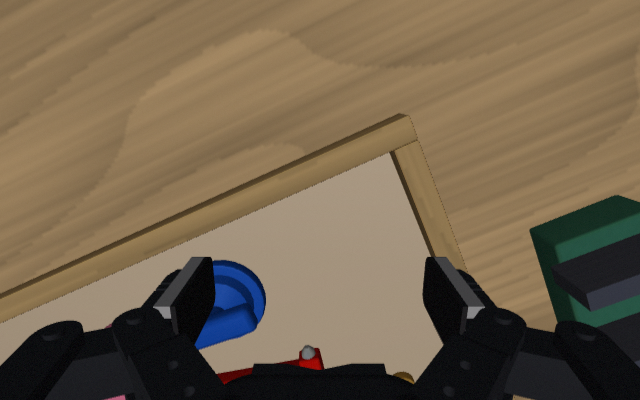

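The scene camera shows the nest at (247,188), its yellow stripe nearer the camera, and the red-handled lifter at (339,205). The blue lifters at (270,153), (430,175) and (324,250) and the pink one at (380,167) are decoys. The glass block is at (414,259), hammer (422,207), steel collar (203,157) and amber jar (169,186). The side camera shows the same things. Next I'll measure them.

```bash
cat > m.py <<'E'
from h import *
cs={n:cam(n) for n in ['scene','side']}
for nm in ['glass_block','nest','lifter','collar','amber_jar','hammer','offcut','green_jar','brass_ring']:
    for n in cs:
        for r in vision.regions_of(nm,n)[:4]:
            m=r['pixels'];v,u=np.nonzero(m);
            if r['conf']<0.2: continue
            print(nm,n,round(r['conf'],2),np.round(r['extent']),len(u),'cen',u.mean().round(1),v.mean().round(1),'onz0.01',onz(cs[n],u.mean(),v.mean(),0.01).round(3)[:2])
E
python3 m.py
python3 - <<'E'
from h import *
c=cam('scene');save(c,'pics/s1.png',(160,120,360,270),4)
c2=cam('side');save(c2,'pics/s2.png',(250,160,410,340),3.3)
save(c,'pics/s3.png',(380,180,500,280),5)
E
```

```text
glass_block scene 0.66 [404. 249. 422. 273.] 449 cen 414.6 259.7 onz0.01 [0.623 0.334]
glass_block side 0.63 [305. 137. 322. 150.] 212 cen 311.6 140.4 onz0.01 [0.618 0.327]
nest scene 0.91 [221. 172. 269. 204.] 837 cen 246.4 188.4 onz0.01 [ 0.534 -0.127]
nest side 0.85 [312. 240. 352. 277.] 1059 cen 333.6 259.1 onz0.01 [ 0.526 -0.136]
lifter scene 0.92 [410. 153. 454. 190.] 1219 cen 430.5 174.8 onz0.01 [0.293 0.309]
lifter scene 0.9 [319. 187. 358. 229.] 1312 cen 339.0 207.1 onz0.01 [0.516 0.121]
lifter scene 0.81 [301. 227. 348. 276.] 1741 cen 323.5 251.0 onz0.01 [0.673 0.137]
lifter scene 0.69 [362. 148. 400. 182.] 1110 cen 379.6 168.1 onz0.01 [0.315 0.171]
lifter side 0.87 [210. 142. 240. 180.] 680 cen 222.9 163.4 onz0.01 [0.314 0.317]
lifter side 0.7 [227. 171. 258. 213.] 794 cen 240.1 192.1 onz0.01 [0.339 0.18 ]
lifter side 0.69 [265. 245. 303. 291.] 1133 cen 284.3 270.0 onz0.01 [ 0.389 -0.126]
lifter side 0.64 [292. 166. 321. 204.] 804 cen 305.6 188.3 onz0.01 [0.533 0.131]
collar scene 0.59 [199. 151. 212. 168.] 215 cen 203.5 157.0 onz0.01 [ 0.452 -0.304]
collar side 0.71 [326.
[... 201 characters left out ...]
.8 298.4 onz0.01 [ 0.626 -0.295]
hammer scene 0.74 [390. 193. 452. 222.] 666 cen 421.5 206.4 onz0.01 [0.436 0.312]
hammer scene 0.69 [115. 217. 186. 244.] 486 cen 138.8 227.2 onz0.01 [ 0.76  -0.292]
hammer side 0.9 [252. 141. 269. 179.] 337 cen 259.9 156.8 onz0.01 [0.434 0.308]
offcut scene 0.56 [300. 163. 322. 184.] 278 cen 309.6 173.3 onz0.01 [0.411 0.001]
offcut side 0.52 [264. 229. 289. 241.] 275 cen 276.9 234.9 onz0.01 [ 0.402 -0.009]
green_jar scene 0.77 [223. 242. 243. 272.] 459 cen 234.3 256.3 onz0.01 [ 0.761 -0.04 ]
green_jar side 0.57 [392. 199. 407. 216.] 245 cen 400.0 205.6 onz0.01 [ 0.778 -0.025]
brass_ring side 0.57 [269. 121. 280. 128.] 56 cen 273.9 123.7 onz0.01 [0.521 0.449]
```

View crops.

View pics/s1.png

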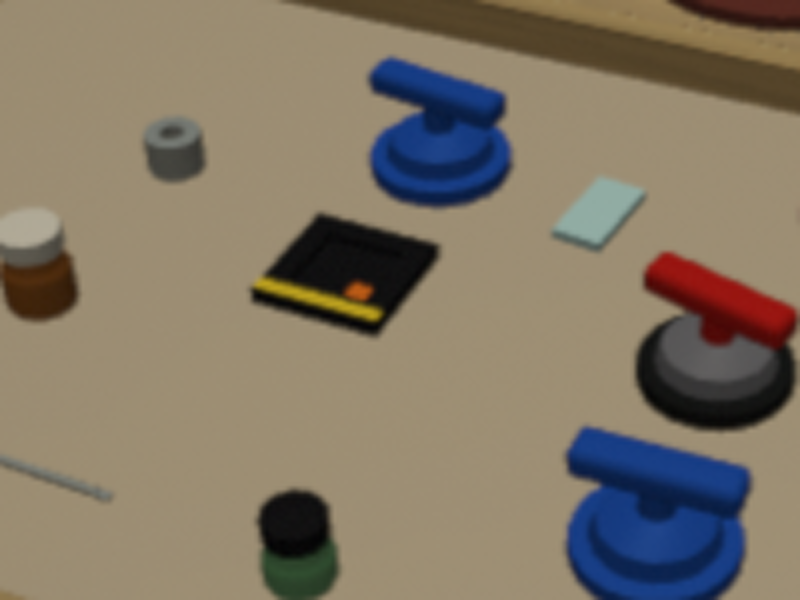

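View pics/s2.png

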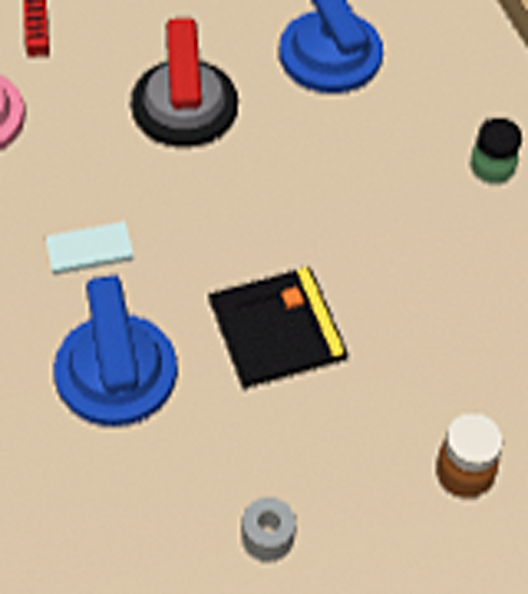

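View pics/s3.png

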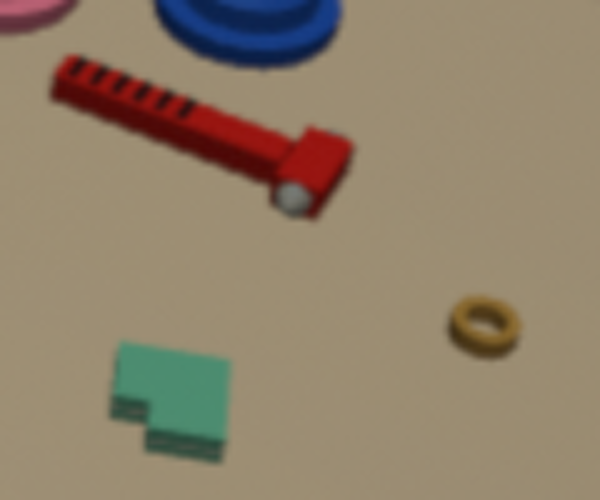

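```bash
python3 - <<'E'
from h import *
c=cam('scene')
def P(l,s,o,z):
    for p in l: print(p,onz(c,p[0]/s+o[0],p[1]/s+o[1],z).round(4))
print('block');P([(118,343),(230,360),(222,438),(148,430),(150,402),(112,398)],5,(380,180),.016)
print('hammer');P([(70,57),(290,135),(56,80),(275,160)],5,(380,180),.020)
print('nest');P([(318,214),(438,248),(378,322),(255,283)],4,(160,120),.012)
print('scr');P([(187,243),(115,218)],1,(0,0),.01)
E
```

```text
block
(118, 343) [0.6046 0.304  0.016 ]
(230, 360) [0.5965 0.3531 0.016 ]
(222, 438) [0.6445 0.3588 0.016 ]
(148, 430) [0.6518 0.328  0.016 ]
(150, 402) [0.6351 0.3252 0.016 ]
(112, 398) [0.6389 0.3091 0.016 ]
hammer
(70, 57) [0.4151 0.2353 0.02  ]
(290, 135) [0.4349 0.3516 0.02  ]
(56, 80) [0.4362 0.2331 0.02  ]
(275, 160) [0.4567 0.348  0.02  ]
nest
(318, 214) [ 0.4856 -0.1728  0.012 ]
(438, 248) [ 0.4895 -0.082   0.012 ]
(378, 322) [ 0.573  -0.0842  0.012 ]
(255, 283) [ 0.5672 -0.1749  0.012 ]
scr
(187, 243) [ 0.7635 -0.1588  0.01  ]
(115, 218) [ 0.7542 -0.3642  0.01  ]
```

```bash
cat >> h.py <<'E'
def toolR(s):
    from scipy.spatial.transform import Rotation as Ro
    return Ro.from_euler('xyz',s['tool_rot']).as_matrix()
def plan(pos,yaw=None):
    """from measured pose -> total local shift cm BEFORE turn, turn deg"""
    s=status.state();R=toolR(s);d=R.T@(np.array(pos)-s['tool_pos'])*100
    y=s['tool_rot'][2]
    dy=0 if yaw is None else (yaw-y+np.pi)%(2*np.pi)-np.pi
    Rz=np.array([[np.cos(dy),-np.sin(dy),0],[np.sin(dy),np.cos(dy),0],[0,0,1]])
    d2=R.T@Rz.T@(np.array(pos)-s['tool_pos'])*100
    print('t',round(s['time_s'],2),'pos',np.round(s['tool_pos'],4),'rot',np.round(s['tool_rot'],4),'w',round(s['width'],4),'F',np.round(s['ft_force'],1))
    print('shift pre-turn',d.round(2),'post-turn',d2.round(2),'turn rz',round(-np.degrees(dy),2),'min rows',int(np.ceil(max(np.linalg.norm(d)/4.17,abs(np.degrees(dy))/7.16))))
E
python3 - <<'E'
from h import *
c=cam('wrist');p=status.state()['tool_pos']
print(proj(c,[p,p-[0,0,.1],p-[0,0,.2]]))
R=toolR(status.state())
RR,t=Rt(c);o=-RR.T@t
print('cam in tool',R.T@(o-p), (RR@R).round(4))
plan([.623,.331+.06,.2],np.radians(99))
E
```

```text
[[318.17807171 261.4795119 ]
 [318.47532647 197.60995482]
 [318.60919725 168.84584865]]
cam in tool [ 0.0716206   0.00030576 -0.14283222] [[ 4.000e-04  1.000e+00  1.200e-03]
 [-9.595e-01  7.000e-04 -2.819e-01]
 [-2.819e-01 -1.100e-03  9.595e-01]]
t 1.35 pos [0.2169 0.4781 0.2313] rot [3.1415 0.     2.7158] w 0.0853 F [0.7 0.2 1.1]
shift pre-turn [-40.58   8.84   3.13] post-turn [-14.96  38.75   3.13] turn rz 56.6 min rows 10
```

```bash
python3 - <<'E'
from h import *
plan([.623,.331,.15],np.radians(99))
E
```

```text
t 1.35 pos [0.2169 0.4781 0.2313] rot [3.1415 0.     2.7158] w 0.0853 F [0.7 0.2 1.1]
shift pre-turn [-43.06   3.38   8.13] post-turn [-20.89  37.81   8.13] turn rz 56.6 min rows 11
```

apply_moves --steps '[[[0,0,0],[-3.9,0.3,0.7],0],[[0,0,0],[-3.9,0.3,0.7],0],[[0,0,0],[-3.9,0.3,0.7],0],[[0,0,0],[-3.9,0.3,0.7],0],[[0,0,0],[-3.9,0.3,0.7],0],[[0,0,0],[-3.9,0.3,0.7],0],[[0,0,0],[-3.9,0.3,0.7],0],[[0,0,0],[-3.9,0.3,0.7],0],[[0,0,0],[-3.9,0.3,0.8],0],[[0,0,0],[-3.9,0.3,0.8],0]]'

```text
time_s: 2.18
tool_pos: [0.5862, 0.3434, 0.1589]
tool_rot: [3.141, 0.0, 2.716]
ft_force: [-0.2, 0.7, 0.6]
width: 0.0854
```

apply_moves --steps '[[[0,0,7],[-4.0,0.4,0.8],0],[[0,0,7],[0,0,0],0],[[0,0,7],[0,0,0],0],[[0,0,7],[0,0,0],0],[[0,0,7],[0,0,0],0],[[0,0,7],[0,0,0],0],[[0,0,7],[0,0,0],0],[[0,0,7],[0,0,0],0],[[0,0,0],[0,0,0],0],[[0,0,0],[0,0,0],0]]'

```text
time_s: 3.02
tool_pos: [0.6225, 0.3315, 0.1512]
tool_rot: [-3.141, 0.0, 1.742]
ft_force: [1.3, -0.3, 0.2]
width: 0.0853
```

```bash
python3 - <<'E'
from h import *
plan([.623,.331,.15],np.radians(99))
c=cam('wrist');save(c,'pics/w1.png')
E
```

```text
t 3.02 pos [0.6225 0.3315 0.1512] rot [-3.1414  0.      1.7422] w 0.0853 F [ 1.3 -0.3  0.2]
shift pre-turn [-0.05  0.04  0.12] post-turn [-0.05  0.05  0.12] turn rz 0.82 min rows 1
```

View pics/w1.png

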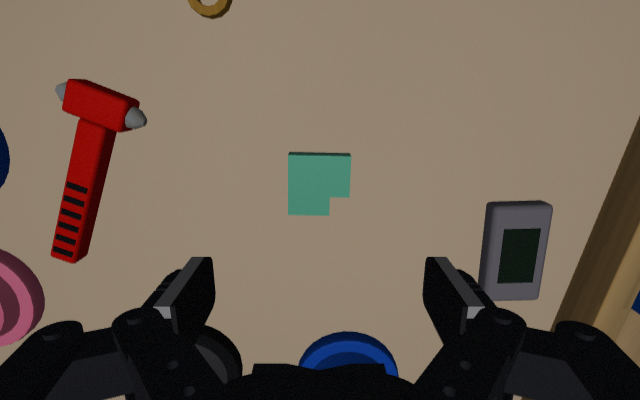

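The wrist view shows the notched green block at (288–350, 152–215), notch lower right, and the hammer at left from (62,258) to (104,105). I'll measure both in two views.

```bash
cat > blk.py <<'E'
from h import *
from scipy.optimize import least_squares
def topmask(c):
    hsv=cv2.cvtColor(c['img'],cv2.COLOR_RGB2HSV); return hsv
def blockfit(c,box,z):
    hsv=topmask(c);x0,y0,x1,y1=box
    m=np.zeros(hsv.shape[:2],np.uint8);m[y0:y1,x0:x1]=((hsv[y0:y1,x0:x1,0]>65)&(hsv[y0:y1,x0:x1,0]<95)&(hsv[y0:y1,x0:x1,1]>70)&(hsv[y0:y1,x0:x1,2]>95))
    cs,_=cv2.findContours(m,cv2.RETR_EXTERNAL,cv2.CHAIN_APPROX_NONE);k=max(cs,key=cv2.contourArea)
    W=np.array([onz(c,u,v,z)[:2] for u,v in k[:,0].astype(float)])
    pts=np.array([(-25,-25),(25,-25),(25,9),(9,9),(9,25),(-25,25)])/1000.
    def f(p):
        ca,sa=np.cos(p[2]),np.sin(p[2]);L=(W-p[:2])@np.array([[ca,-sa],[sa,ca]])
        return np.array([cv2.pointPolygonTest((pts*p[3]).astype(np.float32)*1000,(float(a[0]*1000),float(a[1]*1000)),True) for a in L])
    best=None
    for y in np.radians([-170,-125,-81,-36,10,55,100,145]):
        r=least_squares(f,[W[:,0].mean(),W[:,1].mean(),y,1.0],loss='soft_l1',diff_step=1e-3,x_scale=[.01,.01,.1,.02])
        if best is None or r.cost<best.cost: best=r
    p=best.x;print('block',p[:2].round(4),'yaw',np.degrees(p[2]).round(2),'scale',p[3].round(3),'cost',round(best.cost/len(W),3),len(W))
    return p
E
python3 - <<'E'
from blk import *
c=cam('wrist');blockfit(c,(260,130,380,240),.016)
c=cam('scene');blockfit(c,(395,240,435,285),.016)
c=cam('side');blockfit(c,(295,125,330,155),.016)
# height: triangulate mask centroid of tops wrist vs scene
E
```

```text
block [0.6224 0.3312] yaw -81.37 scale 0.98 cost 0.028 237
block [0.6243 0.3308] yaw -82.41 scale 0.936 cost 0.242 70
block [0.6208 0.3261] yaw -82.34 scale 0.944 cost 0.79 41
```

apply_moves --steps '[[[0,0,1.2],[0,0,0],0.33],[[0,0,0],[0,0,2],0.33],[[0,0,0],[0,0,2],0.33],[[0,0,0],[0,0,2],0.33],[[0,0,0],[0,0,0],0.33],[[0,0,0],[0,0,0],0.33]]'

```text
time_s: 3.72
tool_pos: [0.6217, 0.3312, 0.0906]
tool_rot: [-3.139, 0.001, 1.717]
ft_force: [-0.0, 0.0, 0.8]
width: 0.0573
```

```bash
python3 - <<'E'
from h import *
plan([.6224,.3312,.03],np.radians(98.6))
c=cam('wrist');save(c,'pics/w2.png',(120,120,520,400),2)
E
```

```text
t 3.72 pos [0.6217 0.3312 0.0906] rot [-3.1394e+00  5.0000e-04  1.7175e+00] w 0.0573 F [-0.   0.   0.8]
shift pre-turn [-0.    0.08  6.06] post-turn [-0.    0.08  6.06] turn rz -0.2 min rows 2
```

View pics/w2.png

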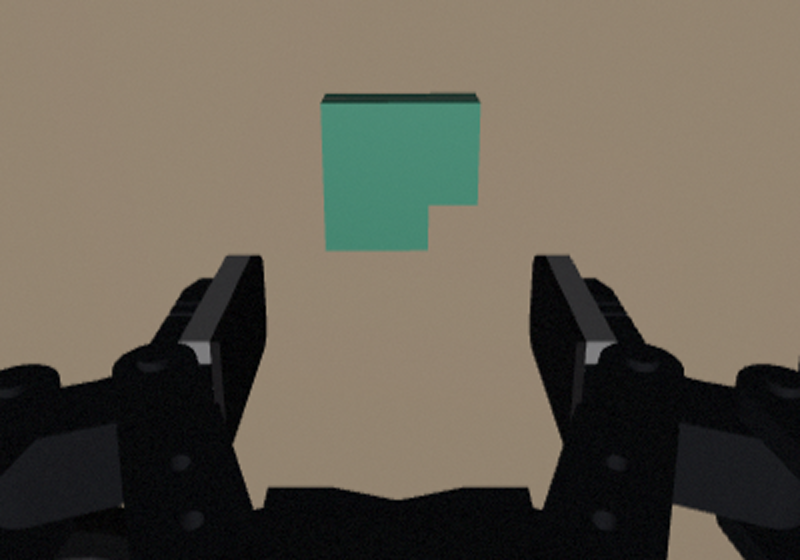

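```bash
python3 - <<'E'
from h import *
from blk import *
c=cam('wrist');s=status.state();R=toolR(s);p=s['tool_pos']
for u,v,y in [(251,247.5,-.0287),(253,267,-.0287),(253.5,290,-.0287),(386,248,.0287),(385,290,.0287)]:
    o,d=ray(c,u,v);o=R.T@(o-p);d=R.T@d;print(u,v,(o+d*(y-o[1])/d[1]).round(4))
blockfit(c,(260,150,380,260),.016)
E
```

```text
251 247.5 [ 0.0093 -0.0287 -0.0052]
253 267 [-0.0007 -0.0287 -0.0034]
253.5 290 [-0.0108 -0.0287 -0.0052]
386 248 [ 0.0075  0.0287 -0.0016]
385 290 [-0.011   0.0287 -0.0048]
block [0.6225 0.3312] yaw -81.11 scale 0.987 cost 0.026 296
```

apply_moves --steps '[[[0,0,-0.3],[0,0.08,2.2],0.3],[[0,0,0],[0,0,2.2],0.3],[[0,0,0],[0,0,2.2],0.3],[[0,0,0],[0,0,1.2],0.3],[[0,0,0],[0,0,0.7],0.3],[[0,0,0],[0,0,0.2],0.3],[[0,0,0],[0,0,0],0.3],[[0,0,0],[0,0,0],0.3]]'

```text
time_s: 4.48
tool_pos: [0.6242, 0.332, 0.0057]
tool_rot: [3.14, -0.0, 1.723]
ft_force: [-0.4, -0.8, -0.1]
width: 0.0598
```

```bash
python3 - <<'E'
from h import *
plan([.6225,.3312,.0035],np.radians(98.8))
c=cam('wrist');save(c,'pics/w3.png',(120,120,520,400),2)
E
```

```text
t 4.48 pos [0.6242 0.332  0.0057] rot [ 3.1397e+00 -4.0000e-04  1.7227e+00] w 0.0598 F [-0.4 -0.8 -0.1]
shift pre-turn [-0.05 -0.18  0.22] post-turn [-0.05 -0.18  0.22] turn rz -0.1 min rows 1
```

View pics/w3.png

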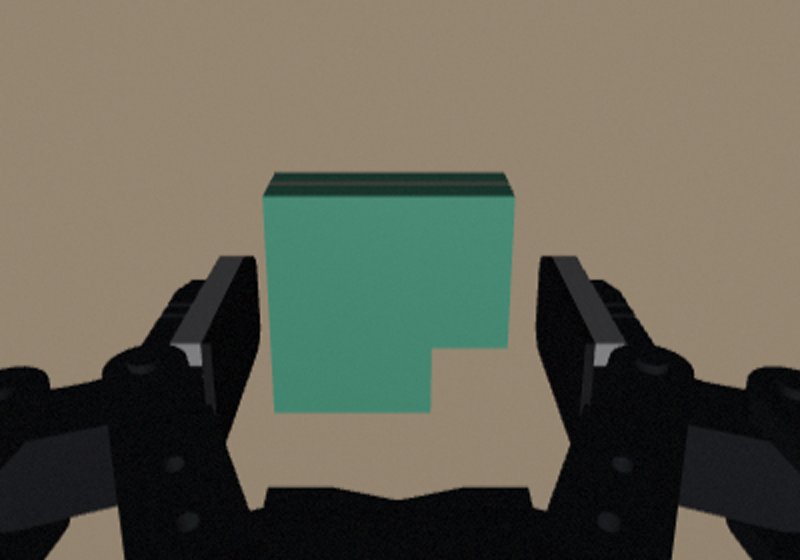

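apply_moves --steps '[[[0,0,0],[0,-0.18,0],0.3],[[0,0,0],[0,0,0],0.3],[[0,0,0],[0,0,0],0.3]]'

```text
time_s: 4.78
tool_pos: [0.6217, 0.3314, 0.0049]
tool_rot: [3.141, -0.0, 1.723]
ft_force: [0.6, 0.5, -0.1]
width: 0.0597
```

```bash
python3 - <<'E'
from blk import *
plan([.6225,.3312,.0035],np.radians(98.8))
c=cam('wrist');p=blockfit(c,(230,190,400,340),.016)
s=status.state();print(toolR(s).T@(np.r_[p[:2],0]-s['tool_pos']))
E
```

```text
t 4.78 pos [0.6217 0.3314 0.0049] rot [ 3.1409e+00 -1.0000e-04  1.7228e+00] w 0.0597 F [ 0.6  0.5 -0.1]
shift pre-turn [-0.04  0.08  0.14] post-turn [-0.04  0.08  0.14] turn rz -0.09 min rows 1
block [0.6226 0.3312] yaw -81.54 scale 0.991 cost 0.008 455
[-0.00033041  0.00095608  0.00473288]
```

apply_moves --steps '[[[0,0,0],[0,0.07,0.12],0.3],[[0,0,0],[0,0,0],0.4],[[0,0,0],[0,0,0],0.5],[[0,0,0],[0,0,0],0.6],[[0,0,0],[0,0,0],0.6],[[0,0,0],[0,0,0],0.6]]'

```text
time_s: 5.33
tool_pos: [0.6225, 0.3315, 0.0034]
tool_rot: [3.141, -0.0, 1.723]
ft_force: [-0.1, 0.1, 4.4]
width: 0.0483
```

apply_moves --steps '[[[0,0,0],[0,0,0],0.6],[[0,0,0],[0,0,-0.5],0.6],[[0,0,0],[0,0,-1.5],0.6],[[0,0,0],[0,0,-2.5],0.6],[[0,0,0],[0,0,-3],0.6],[[0,0,0],[0,0,-3],0.6],[[0,0,0],[0,0,-3],0.6],[[0,0,0],[0,0,0],0.6]]'

```text
time_s: 6.0
tool_pos: [0.6249, 0.3326, 0.1448]
tool_rot: [3.133, -0.002, 1.723]
ft_force: [1.6, 1.1, 0.2]
width: 0.048
```

```bash
python3 - <<'E'
from blk import *
plan([.53,-.13,.12],np.radians(177.5))
c=cam('wrist');save(c,'pics/w4.png',(120,120,520,400),2)
s=status.state()
p=blockfit(c,(230,190,400,340),s['tool_pos'][2]+.0123)
l=toolR(s).T@(np.r_[p[:2],0]-s['tool_pos']);print(l, 'blk yaw rel', np.degrees(p[2]-s['tool_rot'][2]))
E
```

```text
t 6.0 pos [0.6249 0.3326 0.1448] rot [ 3.1333e+00 -2.0000e-03  1.7228e+00] w 0.048 F [1.6 1.1 0.2]
shift pre-turn [-44.29 -16.41   2.26] post-turn [  7.46 -46.65   2.11] turn rz -78.79 min rows 12
block [0.6253 0.3307] yaw -81.35 scale 1.009 cost 0.059 460
[-0.00189663  0.0003168   0.141729  ] blk yaw rel -180.06262377378047
```

View pics/w4.png

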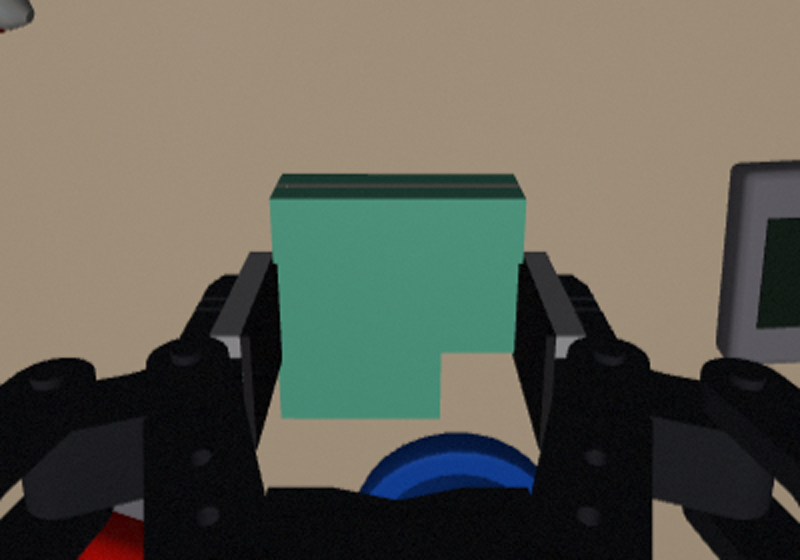

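```bash
python3 - <<'E'
from h import *
plan([.62,-.13,.15],np.radians(177.5))
E
```

```text
t 6.05 pos [0.624  0.3322 0.1417] rot [ 3.1361e+00 -1.4000e-03  1.7228e+00] w 0.0482 F [ 0.1 -0.2 -1.5]
shift pre-turn [-45.63  -7.39  -0.93] post-turn [ -1.62 -46.19  -1.08] turn rz -78.79 min rows 12
```

apply_moves --steps '[[[0,0,0],[-2,-0.3,-0.1],0.6],[[0,0,0],[-3.6,-0.6,-0.1],0.6],[[0,0,0],[-4,-0.65,-0.1],0.6],[[0,0,0],[-4,-0.65,-0.1],0.6],[[0,0,0],[-4,-0.65,-0.1],0.6],[[0,0,0],[-4,-0.65,-0.1],0.6],[[0,0,0],[-4,-0.65,-0.1],0.6],[[0,0,0],[-4,-0.65,-0.1],0.6],[[0,0,0],[-4,-0.65,0],0.6],[[0,0,0],[-4,-0.65,0],0.6]]'

```text
time_s: 6.88
tool_pos: [0.6174, -0.0512, 0.1447]
tool_rot: [-3.139, -0.001, 1.723]
ft_force: [0.8, 0.2, -0.3]
width: 0.0482
```

apply_moves --steps '[[[0,0,0],[-4,-0.65,0],0.6],[[0,0,0],[-3,-0.5,0],0.6],[[0,0,-6],[-1,-0.2,0],0.6],[[0,0,-6.6],[0,0,0],0.6],[[0,0,-6.6],[0,0,0],0.6],[[0,0,-6.6],[0,0,0],0.6],[[0,0,-6.6],[0,0,0],0.6],[[0,0,-6.6],[0,0,0],0.6],[[0,0,-6.6],[0,0,0],0.6],[[0,0,-6.6],[0,0,0],0.6]]'

```text
time_s: 7.72
tool_pos: [0.6165, -0.1303, 0.1444]
tool_rot: [-3.141, -0.003, 2.639]
ft_force: [1.6, 0.5, -0.8]
width: 0.0484
```

apply_moves --steps '[[[0,0,-6.6],[0,0,0],0.6],[[0,0,-6.6],[0,0,0],0.6],[[0,0,-6.6],[0,0,0],0.6],[[0,0,-6.6],[0,0,0],0.6],[[0,0,0],[0,0,0],0.6],[[0,0,0],[0,0,0],0.6],[[0,0,0],[0,0,0],0.6]]'

```text
time_s: 8.3
tool_pos: [0.6171, -0.1304, 0.1453]
tool_rot: [3.141, -0.001, 3.091]
ft_force: [0.8, 0.0, -1.5]
width: 0.0479
```

```bash
python3 - <<'E'
from h import *
plan([.62,-.13,.15],np.radians(177.5))
c=cam('wrist');save(c,'pics/w5.png')
E
```

```text
t 8.3 pos [ 0.6171 -0.1304  0.1453] rot [ 3.1412e+00 -1.2000e-03  3.0907e+00] w 0.0479 F [ 0.8  0.  -1.5]
shift pre-turn [-0.29  0.06 -0.47] post-turn [-0.29  0.06 -0.47] turn rz -0.41 min rows 1
```

View pics/w5.png

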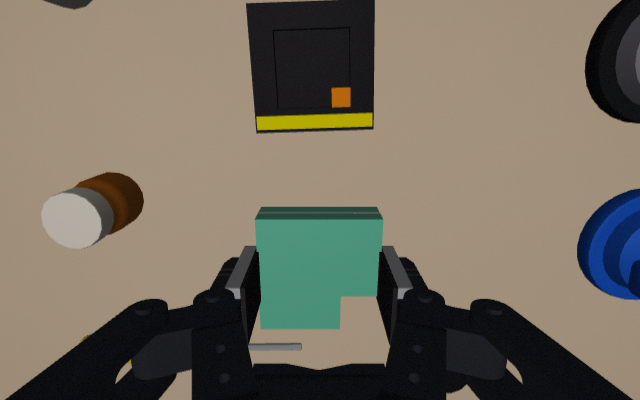

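```bash
python3 - <<'E'
from h import *
c=cam('wrist');im=c['img'].astype(float);im=np.clip(im*2.2,0,255).astype(np.uint8);c['img']=im;save(c,'pics/w6.png',(235,0,385,140),5)
E
```

```text
(no output)
```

View pics/w6.png

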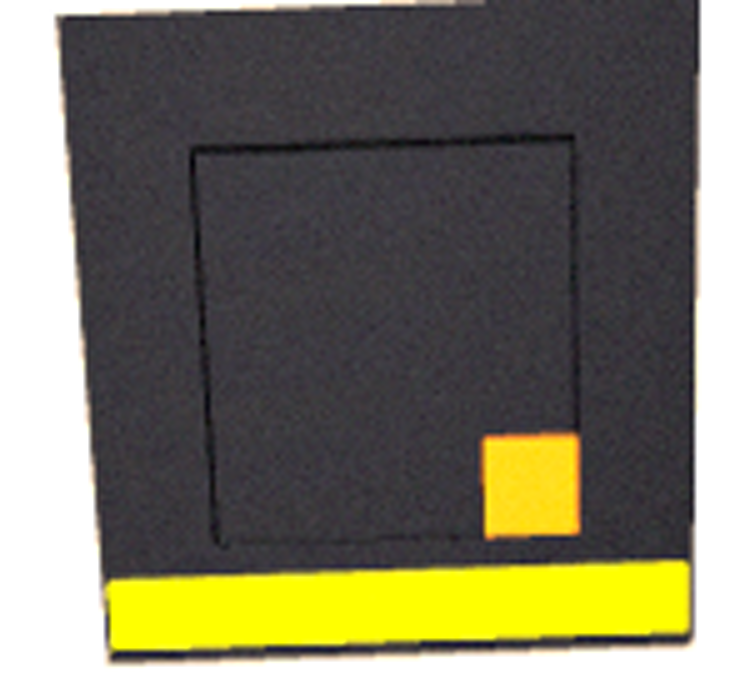

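```bash
cat > nestfit.py <<'E'
from h import *
from scipy.optimize import least_squares
def nf(c,pix,mod,zs=None):
    pix=np.array(pix,float);mod=np.array(mod,float)/1000
    def f(p,z=.012):
        ca,sa=np.cos(p[2]),np.sin(p[2]);W=np.c_[p[0]+ca*mod[:,0]-sa*mod[:,1],p[1]+sa*mod[:,0]+ca*mod[:,1],np.full(len(mod),p[3])]
        return (proj(c,W)-pix).ravel()
    r=least_squares(f,[.53,-.13,0,.012],loss='soft_l1')
    r2=least_squares(lambda p:f(np.r_[p,.012]),[.53,-.13,0],loss='soft_l1')
    print('free z',r.x.round(4),'fixed z',r2.x[:2].round(4),np.degrees(r2.x[2]).round(2),'resid px',np.abs(r2.fun).max().round(2));return r2.x
E
python3 - <<'E'
from nestfit import *
c=cam('wrist')
pix=np.array([(190,150),(577,135),(217,543),(483,437),(579,432),(485,538),(580,533),(110,650),(690,633),(60,17)],float)
pix=(pix+.5)/5-.5+[235,0]
p=nf(c,pix,[(-27.5,-27.5),(-27.5,27.5),(27.5,-27.5),(13.5,13.5),(13.5,27.5),(27.5,13.5),(27.5,27.5),(45,-45),(45,45),(-45,-45)])
from blk import blockfit
s=status.state();b=blockfit(c,(230,190,400,340),s['tool_pos'][2]+.0123)
R=toolR(s);l=R.T@(np.r_[b[:2],0]-s['tool_pos']);print('block off in tool',l[:2],'yaw rel',np.degrees(b[2]-s['tool_rot'][2]))
yaw=p[2]-(b[2]-s['tool_rot'][2]); print('tool yaw target',np.degrees(yaw))
Rz=np.array([[np.cos(yaw),np.sin(yaw)],[np.sin(yaw),-np.cos(yaw)]])
tp=p[:2]-Rz@l[:2];print('tcp target',tp)
plan([*tp,.05],yaw)
E
```

```text
free z [ 0.5281 -0.1304 -0.0177  0.0095] fixed z [ 0.5283 -0.1304] -1.01 resid px 2.81
block [ 0.6177 -0.1304] yaw -2.78 scale 0.985 cost 0.057 462
block off in tool [-0.00035552  0.00010611] yaw rel -179.9785113623307
tool yaw target 178.97284448020778
tcp target [ 0.52797133 -0.13049552]
t 8.45 pos [ 0.6174 -0.1305  0.1459] rot [ 3.1415e+00 -4.0000e-04  3.0927e+00] w 0.0484 F [-0.7  0.1 -0.8]
shift pre-turn [ 8.93 -0.44  9.59] post-turn [ 8.94 -0.16  9.59] turn rz -1.78 min rows 4
```

```bash
python3 - <<'E'
from nestfit import *
c=cam('wrist')
pix=np.array([(190,150),(577,135),(217,543),(483,437),(579,432),(485,538),(580,533),(110,650),(690,633),(60,17)],float)
pix=(pix+.5)/5-.5+[235,0]
mod=np.array([(-27.5,-27.5),(-27.5,27.5),(27.5,-27.5),(13.5,13.5),(13.5,27.5),(27.5,13.5),(27.5,27.5),(45,-45),(45,45),(-45,-45)])
for i,(a,b) in enumerate(zip(pix,mod)): print(b,onz(c,*a,.012).round(4)[:2])
nf(c,pix[:9],mod[:9]);nf(c,pix[[0,1,2,3,4,5,6]],mod[[0,1,2,3,4,5,6]])
s=cam('scene');save(s,'pics/s4.png',(215,165,275,210),10)
E
```

```text
[-27.5 -27.5] [ 0.5009 -0.1577]
[-27.5  27.5] [ 0.5017 -0.1025]
[ 27.5 -27.5] [ 0.5554 -0.1582]
[13.5 13.5] [ 0.5421 -0.1174]
[13.5 27.5] [ 0.542  -0.1031]
[27.5 13.5] [ 0.5567 -0.1177]
[27.5 27.5] [ 0.5566 -0.1033]
[ 45. -45.] [ 0.5706 -0.176 ]
[45. 45.] [ 0.5723 -0.0868]
[-45. -45.] [ 0.483  -0.1744]
free z [ 0.5282 -0.1305 -0.0179  0.0095] fixed z [ 0.5284 -0.1305] -1.0 resid px 2.65
free z [ 0.5286 -0.1305 -0.0148  0.0114] fixed z [ 0.5286 -0.1305] -0.85 resid px 0.65
```

View pics/s4.png

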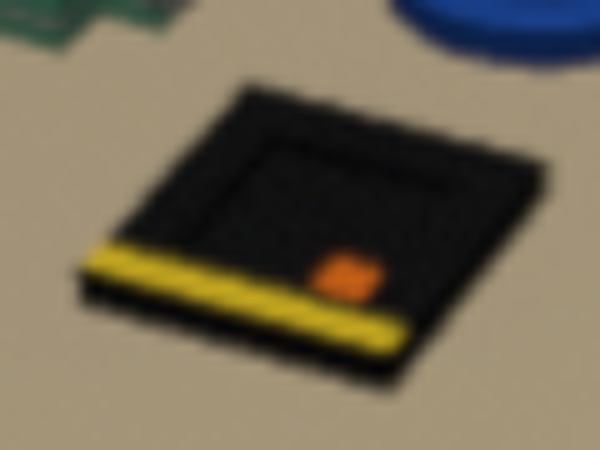

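apply_moves --steps '[[[0,0,0],[2.3,-0.11,2.3],0.6],[[0,0,0],[2.6,-0.11,2.8],0.6],[[0,0,0],[2.3,-0.11,2.7],0.6],[[0,0,-1.8],[1.7,-0.11,2.2],0.6],[[0,0,0],[0,0,0.7],0.6],[[0,0,0],[0,0,0],0.6],[[0,0,0],[0,0,0],0.6],[[0,0,0],[0,0,0],0.6]]'

```text
time_s: 9.22
tool_pos: [0.5306, -0.1314, 0.0404]
tool_rot: [-3.141, 0.003, 3.126]
ft_force: [-0.5, -0.1, -1.3]
width: 0.0482
```

```bash
python3 - <<'E'
from h import *
plan([.5282,-.1305,.018],np.radians(179.05))
for n in ['wrist','scene','side']:
    c=cam(n)
    if n=='wrist': save(c,'pics/w7.png',(160,100,480,340),2.5)
    else:
        u,v=proj(c,[.528,-.13,.03])[0].astype(int); save(c,f'pics/{n}7.png',(u-45,v-35,u+45,v+35),7)
from blk import blockfit
c=cam('wrist');s=status.state();b=blockfit(c,(230,190,400,340),s['tool_pos'][2]+.0123)
E
```

```text
t 9.22 pos [ 0.5306 -0.1314  0.0404] rot [-3.1406e+00  2.9000e-03  3.1256e+00] w 0.0482 F [-0.5 -0.1 -1.3]
shift pre-turn [0.24 0.09 2.24] post-turn [0.24 0.09 2.24] turn rz 0.03 min rows 1
block [ 0.5304 -0.131 ] yaw -0.8 scale 0.988 cost 0.059 462
```

View pics/w7.png

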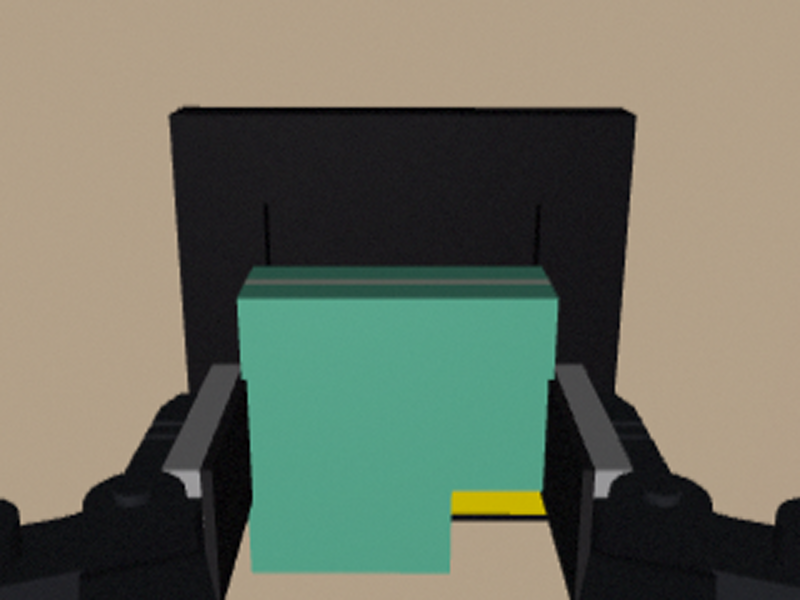

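View pics/side7.png

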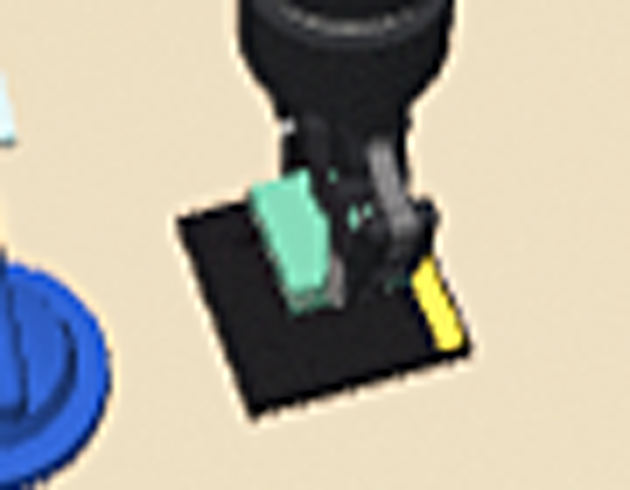

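View pics/scene7.png

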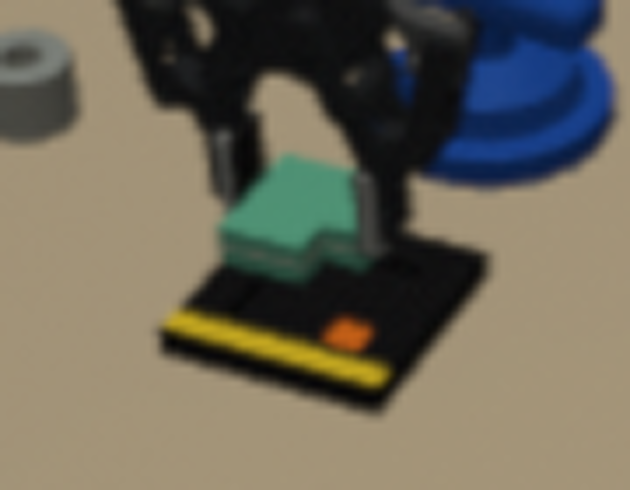

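apply_moves --steps '[[[0,0,0],[0.24,0.09,0.7],0.6],[[0,0,0],[0,0,0.7],0.6],[[0,0,0],[0,0,0],0.6],[[0,0,0],[0,0,0],0.6],[[0,0,0],[0,0,0],0.6]]'

```text
time_s: 9.83
tool_pos: [0.5259, -0.1298, 0.0249]
tool_rot: [3.141, -0.0, 3.126]
ft_force: [0.4, 0.1, -1.4]
width: 0.048
```

```bash
python3 - <<'E'
from h import *
plan([.5282,-.1305,.0095],np.radians(179.05))
c=cam('wrist');save(c,'pics/w8.png',(200,100,440,280),3.3)
from blk import blockfit
s=status.state();b=blockfit(c,(230,190,400,340),s['tool_pos'][2]+.0123)
E
```

```text
t 9.83 pos [ 0.5259 -0.1298  0.0249] rot [ 3.1414e+00 -5.0000e-04  3.1259e+00] w 0.048 F [ 0.4  0.1 -1.4]
shift pre-turn [-0.23 -0.07  1.54] post-turn [-0.23 -0.07  1.54] turn rz 0.05 min rows 1
block [ 0.5263 -0.1297] yaw -0.84 scale 0.985 cost 0.057 461
```

View pics/w8.png

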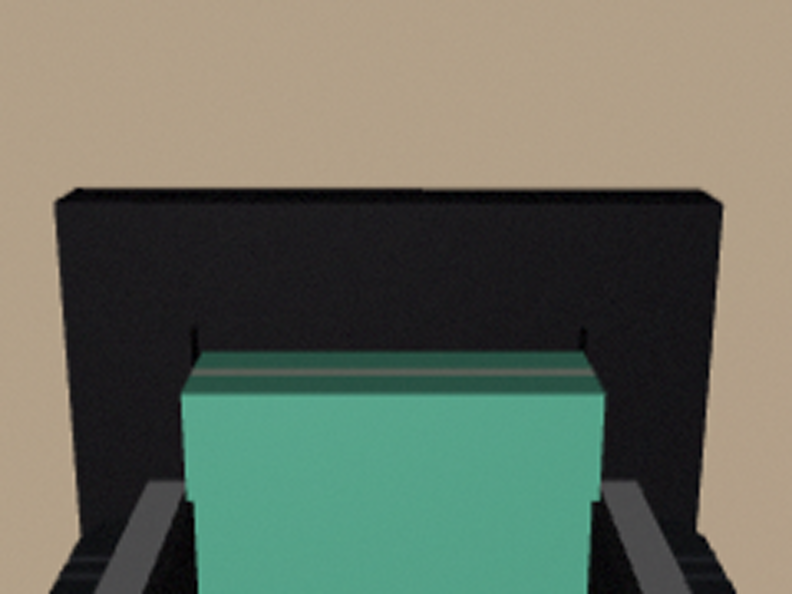

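apply_moves --steps '[[[0,0,0],[-0.23,-0.07,0.2],0.6],[[0,0,0],[0,0,0],0.6],[[0,0,0],[0,0,0],0.6],[[0,0,0],[0,0,0],0.6],[[0,0,0],[0,0,0],0.6],[[0,0,0],[0,0,0],0.6]]'

```text
time_s: 10.38
tool_pos: [0.5283, -0.1306, 0.0232]
tool_rot: [3.142, -0.0, 3.126]
ft_force: [0.2, 0.3, -0.4]
width: 0.0483
```

```bash
python3 - <<'E'
from h import *
plan([.5282,-.1305,.0095],np.radians(179.05))
c=cam('wrist');save(c,'pics/w9.png',(200,100,440,280),3.3)
from blk import blockfit
s=status.state();b=blockfit(c,(230,190,400,340),s['tool_pos'][2]+.0123)
c['img']=np.clip(c['img'].astype(float)*2.5,0,255).astype(np.uint8);save(c,'pics/w9.png',(200,140,440,280),3.3)
E
```

```text
t 10.38 pos [ 0.5283 -0.1306  0.0232] rot [ 3.1416 -0.      3.1259] w 0.0483 F [ 0.2  0.3 -0.4]
shift pre-turn [0.01 0.01 1.37] post-turn [0.01 0.01 1.37] turn rz 0.05 min rows 1
block [ 0.5288 -0.1305] yaw -0.84 scale 0.987 cost 0.061 462
```

View pics/w9.png

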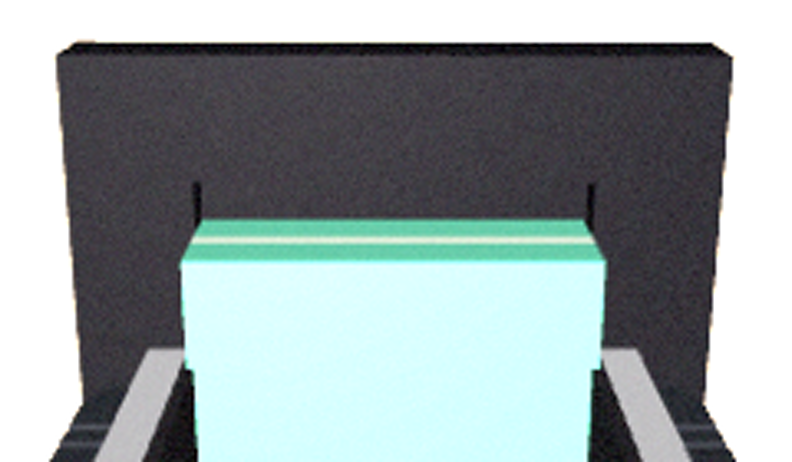

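```bash
python3 - <<'E'
from h import *
c=cam('wrist');z=status.state()['tool_pos'][2]
f=lambda u,v,z:print(onz(c,(u+.5)/3.3-.5+200,(v+.5)/3.3-.5+140,z).round(4))
for u,v in [(196,184),(592,184),(58,55),(731,57)]: f(u,v,.012)
print();[f(u,v,z-.0035) for u,v in [(203,220),(585,220)]];[f(u,v,z+.0125) for u,v in [(182,262),(605,262)]]
E
```

```text
[ 0.5008 -0.1569  0.012 ]
[ 0.5016 -0.1028  0.012 ]
[ 0.4827 -0.1741  0.012 ]
[ 0.4843 -0.0849  0.012 ]

[ 0.5035 -0.1549  0.0196]
[ 0.5043 -0.1048  0.0196]
[ 0.5036 -0.1549  0.0356]
[ 0.5043 -0.105   0.0356]
```

apply_moves --steps '[[[0,0,0],[0,0,0.3],0.6],[[0,0,0],[0,0,0.3],0.6],[[0,0,0],[0,0,0.3],0.6],[[0,0,0],[0,0,0.2],0.6],[[0,0,0],[0,0,0.1],0.6],[[0,0,0],[0,0,0],0.6],[[0,0,0],[0,0,0],0.6],[[0,0,0],[0,0,0],0.6]]'

```text
time_s: 11.15
tool_pos: [0.5284, -0.1306, 0.0112]
tool_rot: [-3.142, 0.0, 3.126]
ft_force: [0.9, 0.2, -1.6]
width: 0.0483
```

apply_moves --steps '[[[0,0,0],[0,0,0.1],0.6],[[0,0,0],[0,0,0.05],0.6],[[0,0,0],[0,0,0],0.6],[[0,0,0],[0,0,0],0.6]]'

```text
time_s: 11.48
tool_pos: [0.5283, -0.1306, 0.0096]
tool_rot: [3.142, -0.0, 3.126]
ft_force: [-0.6, 0.0, -1.9]
width: 0.0483
```

apply_moves --steps '[[[0,0,0],[0,0,0.04],0.6],[[0,0,0],[0,0,0],0.6],[[0,0,0],[0,0,0],0.6]]'

```text
time_s: 11.73
tool_pos: [0.5284, -0.1306, 0.0095]
tool_rot: [-3.142, 0.0, 3.126]
ft_force: [-2.2, 0.5, 4.2]
width: 0.048
```

```bash
python3 - <<'E'
from h import *
plan([.5282,-.1305,.0095],np.radians(179.05))
c=cam('wrist')
c['img']=np.clip(c['img'].astype(float)*1.8,0,255).astype(np.uint8);save(c,'pics/w10.png',(200,140,440,320),3.3)
E
```

```text
t 11.73 pos [ 0.5284 -0.1306  0.0095] rot [-3.1415e+00  1.0000e-04  3.1260e+00] w 0.048 F [-2.2  0.5  4.2]
shift pre-turn [ 0.02  0.01 -0.  ] post-turn [ 0.02  0.01 -0.  ] turn rz 0.05 min rows 1
```

View pics/w10.png

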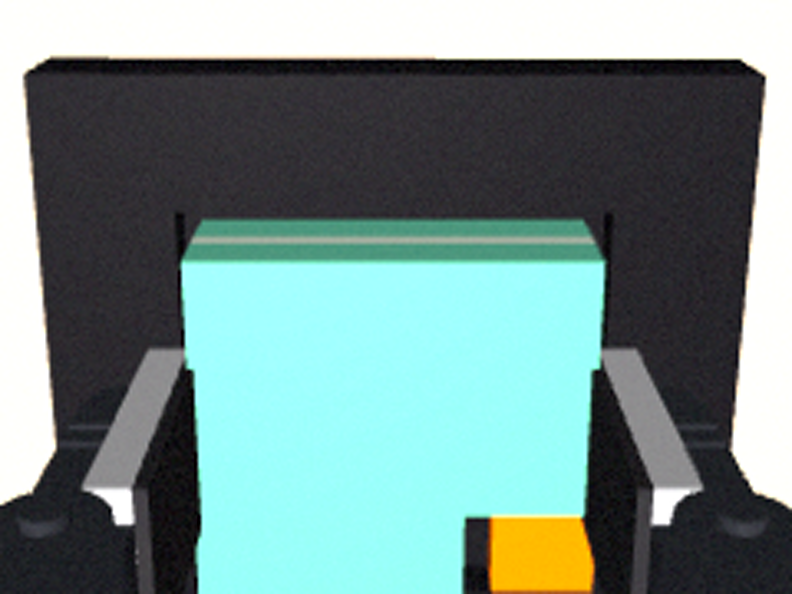

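apply_moves --steps '[[[0,0,0],[0,0,0],0.35],[[0,0,0],[0,0,0],0.3],[[0,0,0],[0,0,0],0.3],[[0,0,0],[0,0,-0.5],0.3],[[0,0,0],[0,0,-2],0.2],[[0,0,0],[0,0,-3],0],[[0,0,0],[0,0,-3],0],[[0,0,0],[0,0,-3],0],[[0,0,0],[0,0,-1],0],[[0,0,0],[0,0,0],0]]'

```text
time_s: 12.62
tool_pos: [0.5303, -0.1313, 0.1374]
tool_rot: [-3.14, 0.005, 3.126]
ft_force: [-0.2, -0.2, -0.1]
width: 0.0856
```

```bash
python3 - <<'E'
from h import *
plan([.455,-.303,.14],np.radians(179.05))
c=cam('wrist')
save(c,'pics/w11.png')
from blk import blockfit
blockfit(c,(230,130,400,260),.022)
n=cam('scene');save(n,'pics/s11.png',(150,130,290,220),5.5)
E
```

```text
t 12.62 pos [ 0.5303 -0.1313  0.1374] rot [-3.1397  0.0052  3.126 ] w 0.0856 F [-0.2 -0.2 -0.1]
shift pre-turn [  7.26 -17.28  -0.27] post-turn [  7.24 -17.29  -0.27] turn rz 0.06 min rows 5
block [ 0.5285 -0.1306] yaw -0.92 scale 0.988 cost 0.033 256
```

View pics/w11.png

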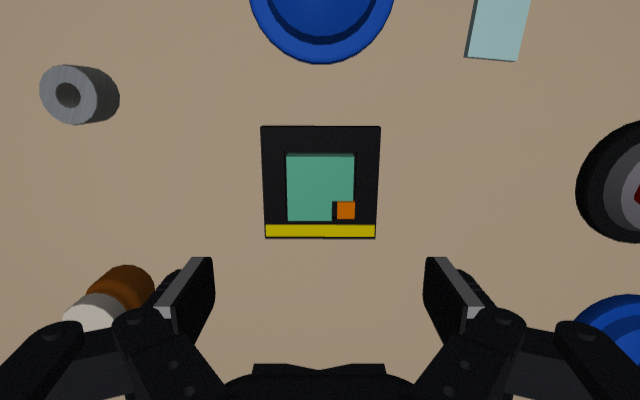

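View pics/s11.png

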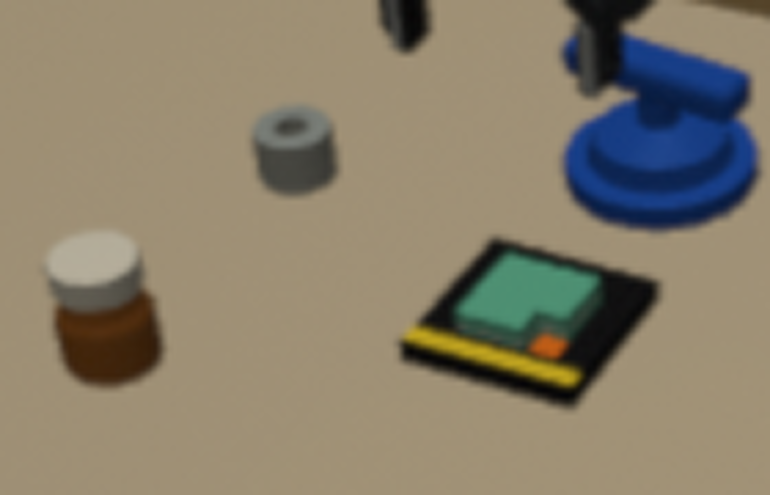

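Block seated: the wrist view shows it inside the recess at (287–355, 152–221), with the orange step in the notch at (345,210). Next I triangulate the collar and jar tops.

```bash
python3 - <<'E'
from h import *
w=cam('wrist');sc=cam('scene');sd=cam('side')
for n,c,b in [('c_sd',sd,(315,305,345,340)),('j_sd',sd,(375,280,405,315))]: save(c,f'pics/{n}.png',b,12)
su,sv=291/5.5+150,126/5.5+130
print('collar w+s',tri((w,68,95),(sc,su,sv)).round(4), onz(w,68,95,.03).round(4),onz(sc,su,sv,.03).round(4))
# whole silhouettes
for nm in ['collar','amber_jar']:
  for n,c in [('wrist',w),('scene',sc),('side',sd)]:
    for r in vision.regions_of(nm,n)[:1]: print(nm,n,round(r['conf'],2),np.round(r['extent'],1))
print('jar lid scene',onz(sc,93/5.5+150,257/5.5+130,.06).round(4))
E
```

```text
collar w+s [ 0.4556 -0.3006  0.0266] [ 0.4555 -0.297   0.03  ] [ 0.4593 -0.2989  0.03  ]
collar wrist 0.77 [ 34.1  69.9 115.1 129. ]
collar scene 0.72 [199.2 150.6 212.  169.8]
collar side 0.57 [321.2 310.5 337.6 331. ]
amber_jar wrist 0.97 [ 60.  269.  151.  331.1]
amber_jar scene 0.96 [160.4 171.5 180.8 202.4]
amber_jar side 0.73 [380.7 286.3 401.7 314. ]
jar lid scene [ 0.6218 -0.2983  0.06  ]
```

View pics/j_sd.png

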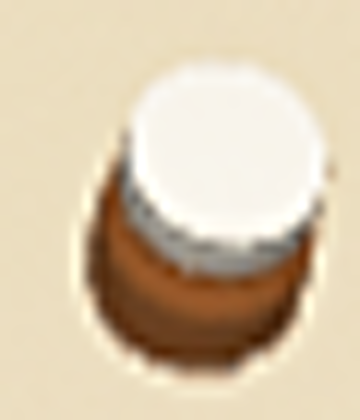

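View pics/c_sd.png

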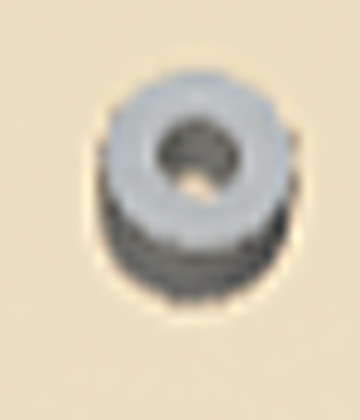

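```bash
python3 - <<'E'
from h import *
w=cam('wrist');sc=cam('scene');sd=cam('side')
a=(sc,291/5.5+150-.4,126/5.5+130-.4);b=(sd,331.1,317.8);d=(w,68,95)
print('collar',tri(a,b).round(4),tri(a,b,d).round(4),onz(sd,*b[1:],.03))
a=(sc,93/5.5+150-.4,257/5.5+130-.4);b=(sd,393.6,292.5)
print('jar',tri(a,b).round(4),onz(sd,*b[1:],.06))
plan([.457,-.299,.14],np.radians(179.05))
E
```

```text
collar [ 0.457  -0.3021  0.0289] [ 0.4563 -0.3011  0.0273] [ 0.45697819 -0.30284896  0.03      ]
jar [ 0.6199 -0.3018  0.0587] [ 0.61984662 -0.30287296  0.06      ]
t 13.32 pos [ 0.5283 -0.1306  0.1341] rot [ 3.1415e+00 -1.0000e-04  3.1259e+00] w 0.0856 F [ 0.1 -0.3  0.5]
shift pre-turn [  6.87 -16.95  -0.59] post-turn [  6.85 -16.96  -0.59] turn rz 0.05 min rows 5
```

apply_moves --steps '[[[0,0,0],[1.1,-2.8,0.4],0],[[0,0,0],[1.5,-3.8,0.5],0],[[0,0,0],[1.5,-3.8,0.5],0],[[0,0,0],[1.5,-3.8,0.5],0],[[0,0,0],[1.3,-2.95,0.5],0],[[0,0,0],[0,0,0],0],[[0,0,0],[0,0,0],0],[[0,0,0],[0,0,0],0],[[0,0,0],[0,0,0],0],[[0,0,0],[0,0,0],0]]'

```text
time_s: 14.15
tool_pos: [0.4573, -0.3, 0.1104]
tool_rot: [3.142, 0.0, 3.128]
ft_force: [1.4, 0.9, -0.5]
width: 0.0858
```

```bash
python3 - <<'E'
from h import *
plan([.4565,-.301,.05])
c=cam('wrist');save(c,'pics/w12.png')
E
```

```text
t 14.15 pos [ 0.4573 -0.3     0.1104] rot [3.1416e+00 2.0000e-04 3.1276e+00] w 0.0858 F [ 1.4  0.9 -0.5]
shift pre-turn [ 0.08 -0.1   6.04] post-turn [ 0.08 -0.1   6.04] turn rz -0.0 min rows 2
```

View pics/w12.png

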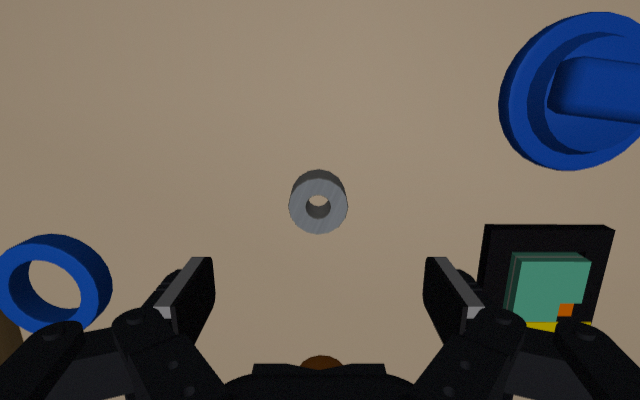

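```bash
python3 - <<'E'
from h import *
c=cam('wrist');print(onz(c,318.5,206,.03),onz(c,289,206,.03)-onz(c,348,206,.03))
p=onz(c,318.5,206,.03);plan([p[0],p[1],.006])
E
```

```text
[ 0.45731799 -0.30002637  0.03      ] [-0.0005176  -0.03895027  0.        ]
t 14.25 pos [ 0.4572 -0.3002  0.1104] rot [-3.1415e+00  2.0000e-04  3.1275e+00] w 0.0855 F [-0.9 -0.6  0.9]
shift pre-turn [-1.000e-02  2.000e-02  1.044e+01] post-turn [-1.000e-02  2.000e-02  1.044e+01] turn rz -0.0 min rows 3
```

Centred over it already. Descend and grip.

apply_moves --steps '[[[0,0,0],[0,0,2.5],0.1],[[0,0,0],[0,0,2.8],0.2],[[0,0,0],[0,0,2.5],0.3],[[0,0,0],[0,0,1.5],0.3],[[0,0,0],[0,0,0.8],0.3],[[0,0,0],[0,0,0.3],0.3],[[0,0,0],[0,0,0],0.3],[[0,0,0],[0,0,0],0.4],[[0,0,0],[0,0,0],0.5],[[0,0,0],[0,0,0],0.7]]'

```text
time_s: 15.08
tool_pos: [0.4575, -0.3015, 0.0078]
tool_rot: [-3.14, 0.002, 3.126]
ft_force: [-0.0, 1.5, 6.5]
width: 0.0387
```

apply_moves --steps '[[[0,0,0],[0,0,0],0.7],[[0,0,0],[0,0,0],0.7],[[0,0,0],[0,0,0],0.7],[[0,0,0],[0,0,0],0.7]]'

```text
time_s: 15.42
tool_pos: [0.4574, -0.3015, 0.0077]
tool_rot: [-3.14, 0.002, 3.126]
ft_force: [-1.6, 2.1, 7.9]
width: 0.0383
```

apply_moves --steps '[[[0,0,0],[0,0,-0.5],0.7],[[0,0,0],[0,0,-1.5],0.7],[[0,0,0],[0,0,-2.5],0.7],[[0,0,0],[0,0,-2.5],0.7],[[0,0,0],[0,0,-1.5],0.7],[[0,0,0],[0,0,0],0.7],[[0,0,0],[0,0,0],0.7],[[0,0,0],[0,0,0],0.7],[[0,0,0],[0,0,0],0.7]]'

```text
time_s: 16.17
tool_pos: [0.456, -0.3004, 0.0901]
tool_rot: [3.14, -0.002, 3.126]
ft_force: [-0.1, -0.3, -1.7]
width: 0.0386
```

```bash
python3 - <<'E'
from h import *
plan([.5285,-.1306,.09],np.radians(179.05))
c=cam('wrist');save(c,'pics/w13.png',(200,120,440,300),3.3)
E
```

```text
t 16.17 pos [ 0.456  -0.3004  0.0901] rot [ 3.1403e+00 -1.6000e-03  3.1259e+00] w 0.0386 F [-0.1 -0.3 -1.7]
shift pre-turn [-6.99 17.09  0.02] post-turn [-6.97 17.1   0.02] turn rz 0.05 min rows 5
```

View pics/w13.png

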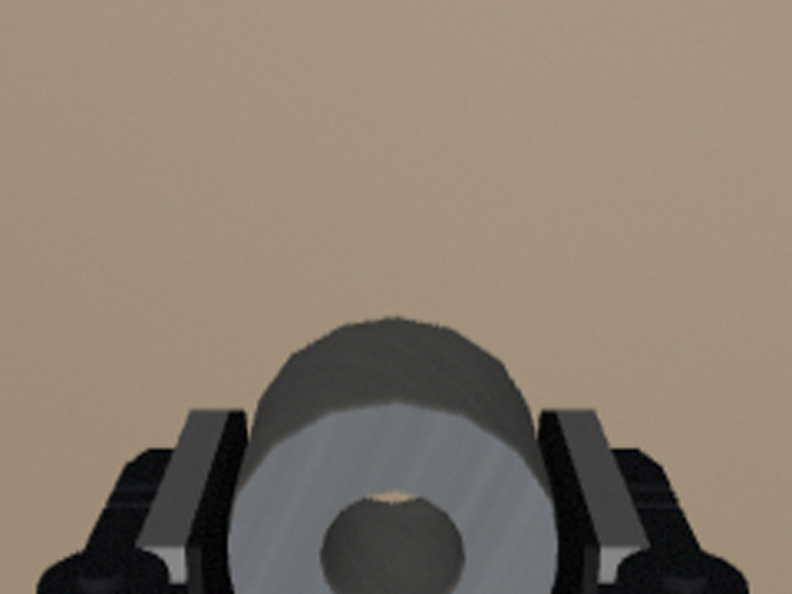

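```bash
python3 - <<'E'
from h import *
c=cam('wrist');s=status.state();z=s['tool_pos'][2]+.0225
p=onz(c,318.8,120+553/3.3,z);l=toolR(s).T@(np.r_[p[:2],s['tool_pos'][2]]-s['tool_pos']);print(s['tool_pos'],l)
E
```

```text
[ 0.45607343 -0.30049332  0.09015165] [3.43936847e-04 2.82402154e-04 8.55343542e-07]
```

apply_moves --steps '[[[0,0,0],[-1.1,2.7,0],0.7],[[0,0,0],[-1.5,3.8,0],0.7],[[0,0,0],[-1.6,3.8,0],0.7],[[0,0,0],[-1.6,3.8,0],0.7],[[0,0,0],[-1.2,3.0,0],0.7],[[0,0,0],[0,0,1.5],0.7],[[0,0,0],[0,0,1.5],0.7],[[0,0,0],[0,0,0.6],0.7],[[0,0,0],[0,0,0],0.7],[[0,0,0],[0,0,0],0.7]]'

```text
time_s: 17.1
tool_pos: [0.5289, -0.1313, 0.0549]
tool_rot: [3.141, -0.001, 3.125]
ft_force: [0.7, -0.4, -0.6]
width: 0.038
```

apply_moves --steps '[[[0,0,0],[0,0,0],0.7],[[0,0,0],[0,0,0],0.7],[[0,0,0],[0,0,0],0.7],[[0,0,0],[0,0,0],0.7],[[0,0,0],[0,0,0],0.7]]'

```text
time_s: 17.52
tool_pos: [0.5295, -0.1313, 0.0555]
tool_rot: [-3.141, 0.001, 3.126]
ft_force: [-0.1, 0.5, -2.5]
width: 0.0383
```

```bash
python3 - <<'E'
from h import *
plan([.5285,-.1306,.0297],np.radians(179.05))
c=cam('wrist');save(c,'pics/w14.png',(180,100,460,320),2.8)
E
```

```text
t 17.52 pos [ 0.5295 -0.1313  0.0555] rot [-3.1414e+00  5.0000e-04  3.1257e+00] w 0.0383 F [-0.1  0.5 -2.5]
shift pre-turn [0.1  0.07 2.58] post-turn [0.1  0.07 2.58] turn rz 0.04 min rows 1
```

View pics/w14.png

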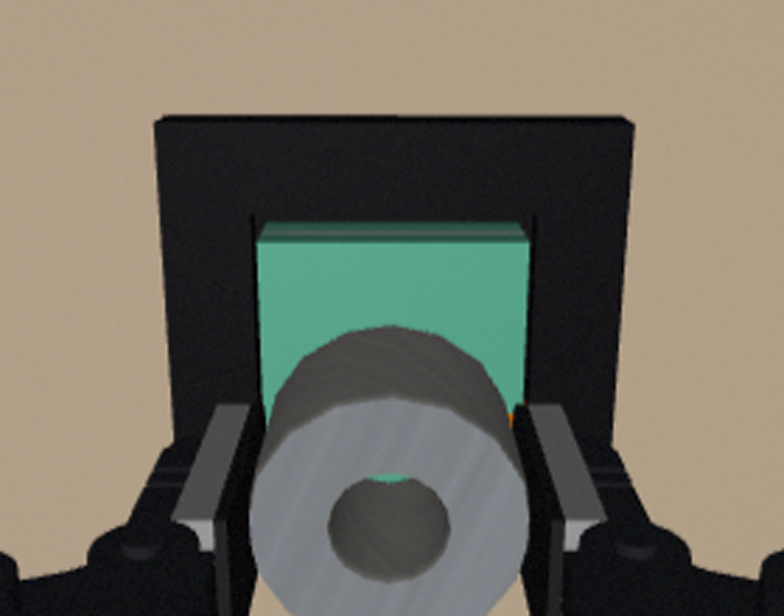

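apply_moves --steps '[[[0,0,0],[0.08,0.06,0.6],0.7],[[0,0,0],[0,0,0.7],0.7],[[0,0,0],[0,0,0.6],0.7],[[0,0,0],[0,0,0.3],0.7],[[0,0,0],[0,0,0.1],0.7],[[0,0,0],[0,0,0],0.7],[[0,0,0],[0,0,0],0.7],[[0,0,0],[0,0,0],0.7]]'

```text
time_s: 18.23
tool_pos: [0.5288, -0.1306, 0.0324]
tool_rot: [-3.141, 0.0, 3.126]
ft_force: [-0.1, 0.3, -2.2]
width: 0.0384
```

apply_moves --steps '[[[0,0,0],[0,0,0.1],0.7],[[0,0,0],[0,0,0.06],0.7],[[0,0,0],[0,0,0],0.7],[[0,0,0],[0,0,0],0.7]]'

```text
time_s: 18.57
tool_pos: [0.5286, -0.1305, 0.0306]
tool_rot: [-3.142, 0.0, 3.126]
ft_force: [0.4, -0.9, -1.3]
width: 0.0385
```

apply_moves --steps '[[[0,0,0],[0,0,0.06],0.7],[[0,0,0],[0,0,0.04],0.7],[[0,0,0],[0,0,0],0.7],[[0,0,0],[0,0,0],0.7]]'

```text
time_s: 18.9
tool_pos: [0.5286, -0.1305, 0.0298]
tool_rot: [-3.141, 0.0, 3.126]
ft_force: [-1.7, 0.9, 2.1]
width: 0.0382
```

apply_moves --steps '[[[0,0,0],[0,0,0],0.5],[[0,0,0],[0,0,0],0.4],[[0,0,0],[0,0,0],0.2],[[0,0,0],[0,0,-1],0.1],[[0,0,0],[0,0,-2.5],0],[[0,0,0],[0,0,-3],0],[[0,0,0],[0,0,-3],0],[[0,0,0],[0,0,-2],0],[[0,0,0],[0,0,0],0],[[0,0,0],[0,0,0],0]]'

```text
time_s: 19.73
tool_pos: [0.5295, -0.1309, 0.1464]
tool_rot: [-3.14, 0.003, 3.126]
ft_force: [-0.2, 0.0, -0.5]
width: 0.0855
```

```bash
python3 - <<'E'
from h import *
plan([.62,-.302,.16],np.radians(179.05))
c=cam('wrist');save(c,'pics/w15.png')
s=status.state()
E
```

```text
t 19.73 pos [ 0.5295 -0.1309  0.1464] rot [-3.1405e+00  2.9000e-03  3.1259e+00] w 0.0855 F [-0.2  0.  -0.5]
shift pre-turn [ -9.32 -16.97  -1.32] post-turn [ -9.34 -16.96  -1.32] turn rz 0.05 min rows 5
```

View pics/w15.png

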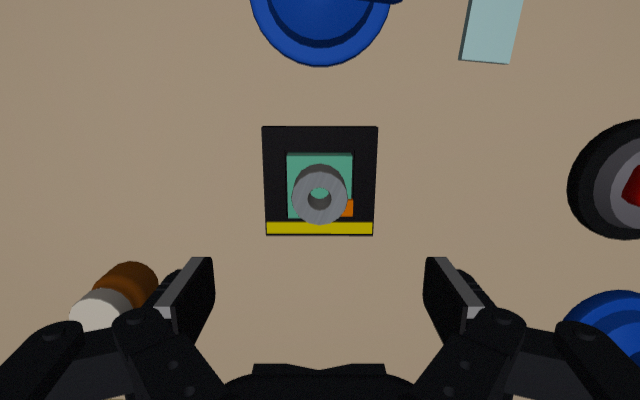

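apply_moves --steps '[[[0,0,0],[-1.4,-2.6,0],0],[[0,0,0],[-2,-3.6,0],0],[[0,0,0],[-2,-3.6,0],0],[[0,0,0],[-2,-3.6,0],0],[[0,0,0],[-1.9,-3.6,0],0],[[0,0,0],[0,0,0],0],[[0,0,0],[0,0,0],0],[[0,0,0],[0,0,0],0],[[0,0,0],[0,0,0],0],[[0,0,0],[0,0,0],0]]'

```text
time_s: 20.62
tool_pos: [0.6184, -0.3006, 0.1447]
tool_rot: [3.141, -0.001, 3.127]
ft_force: [0.0, 0.2, 0.7]
width: 0.0854
```

```bash
python3 - <<'E'
from h import *
plan([.62,-.302,.12],np.radians(179.05))
c=cam('wrist');save(c,'pics/w16.png')
E
```

```text
t 20.62 pos [ 0.6184 -0.3006  0.1447] rot [ 3.1411e+00 -6.0000e-04  3.1271e+00] w 0.0854 F [0.  0.2 0.7]
shift pre-turn [-0.16 -0.14  2.47] post-turn [-0.16 -0.14  2.47] turn rz 0.12 min rows 1
```

View pics/w16.png

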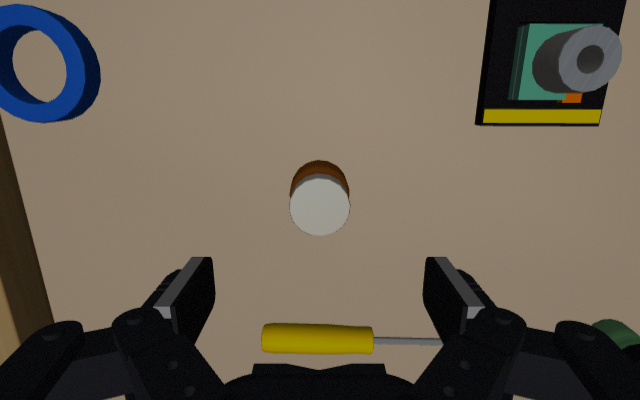

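```bash
python3 - <<'E'
from h import *
c=cam('wrist');p=onz(c,320,205,.06);print(p,onz(c,290,205,.06)-onz(c,350,205,.06))
plan([p[0],p[1],.012])
E
```

```text
[ 0.61938377 -0.29967791  0.06      ] [-0.00056269 -0.04037513  0.        ]
t 20.72 pos [ 0.6188 -0.3009  0.145 ] rot [-3.1416e+00  1.0000e-04  3.1270e+00] w 0.0854 F [0.7 0.  0.9]
shift pre-turn [-0.06  0.12 13.3 ] post-turn [-0.06  0.12 13.3 ] turn rz -0.0 min rows 4
```

apply_moves --steps '[[[0,0,0],[-0.06,0.1,2.5],0],[[0,0,0],[0,0,3],0],[[0,0,0],[0,0,3],0],[[0,0,0],[0,0,2.5],0],[[0,0,0],[0,0,1.5],0.1],[[0,0,0],[0,0,0.8],0.2],[[0,0,0],[0,0,0],0.3],[[0,0,0],[0,0,0],0.3],[[0,0,0],[0,0,0],0.3],[[0,0,0],[0,0,0],0.4]]'

```text
time_s: 21.55
tool_pos: [0.6205, -0.3015, 0.0133]
tool_rot: [-3.14, 0.002, 3.126]
ft_force: [-0.5, -0.1, -0.4]
width: 0.0513
```

apply_moves --steps '[[[0,0,0],[0,0,0],0.45],[[0,0,0],[0,0,0],0.5],[[0,0,0],[0,0,0],0.6],[[0,0,0],[0,0,0],0.6],[[0,0,0],[0,0,0],0.6],[[0,0,0],[0,0,0],0.6]]'

```text
time_s: 22.05
tool_pos: [0.6203, -0.301, 0.0134]
tool_rot: [-3.141, 0.002, 3.126]
ft_force: [-2.2, 2.0, 9.1]
width: 0.0436
```

apply_moves --steps '[[[0,0,0],[0,0,-0.5],0.6],[[0,0,0],[0,0,-2],0.6],[[0,0,0],[0,0,-3],0.6],[[0,0,0],[0,0,-3],0.6],[[0,0,0],[0,2,-2],0.6],[[0,0,0],[0,3.8,0],0.6],[[0,0,0],[0,4,0],0.6],[[0,0,0],[0,4,0],0.6],[[0,0,0],[0,4,0],0.6],[[0,0,0],[0,4,0],0.6]]'

```text
time_s: 22.88
tool_pos: [0.6226, -0.0814, 0.1171]
tool_rot: [-3.141, 0.0, 3.126]
ft_force: [0.4, 0.1, -1.2]
width: 0.0434
```

apply_moves --steps '[[[0,0,0],[0,4,0],0.6],[[0,0,0],[0,3,0],0.6],[[0,0,0],[0,1,0],0.6],[[0,0,0],[0,0,0],0.6],[[0,0,0],[0,0,0],0.6],[[0,0,0],[0,0,0],0.6],[[0,0,0],[0,0,0],0.6],[[0,0,0],[0,0,0],0.6]]'

```text
time_s: 23.55
tool_pos: [0.6242, -0.0044, 0.1166]
tool_rot: [-3.141, -0.0, 3.124]
ft_force: [-0.2, 0.1, -2.2]
width: 0.0431
```

```bash
python3 - <<'E'
from h import *
plan([.531,-.0005,.10],np.radians(179.05))
c=cam('wrist');save(c,'pics/w17.png')
for r in vision.regions_of('lifter','wrist'): print(r['conf'],r['extent'])
E
```

```text
t 23.55 pos [ 0.6242 -0.0044  0.1166] rot [-3.1414 -0.      3.1241] w 0.0431 F [-0.2  0.1 -2.2]
shift pre-turn [9.33 0.23 1.66] post-turn [9.33 0.24 1.66] turn rz -0.05 min rows 3
0.96 [438.2, 0.0, 639.1, 134.0]
0.56 [438.8, 203.7, 639.5, 332.0]
```

View pics/w17.png

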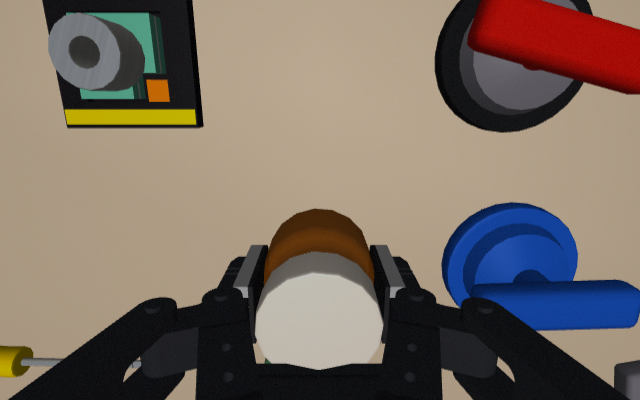

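```bash
python3 - <<'E'
from h import *
c=cam('wrist');sc=cam('scene');sd=cam('side')
from scipy.optimize import least_squares
def fit(c,box,z,name):
    x0,y0,x1,y1=box;im=c['img'][y0:y1,x0:x1].astype(int)
    m=(im.max(2)<70).astype(np.uint8)
    cs,_=cv2.findContours(m,cv2.RETR_EXTERNAL,cv2.CHAIN_APPROX_NONE);k=max(cs,key=cv2.contourArea)[:,0]
    k=cv2.convexHull(k)[:,0]+[x0,y0]
    k=np.array([q for q in k if y0+2<q[1]<y1-2 and x0+2<q[0]<x1-2 ],float)
    W=np.array([onz(c,*q,z)[:2] for q in k])
    r=least_squares(lambda p:np.hypot(*(W-p[:2]).T)-.05,[.53,.125],loss='soft_l1',f_scale=.001)
    print(name,z,r.x.round(4),len(k),np.abs(r.fun).mean())
for z in (0,.005,.01): fit(c,(430,0,600,140),z,'w'); fit(sc,(315,192,365,232),z,'sc'); fit(sd,(285,175,328,210),z,'sd')
save(sc,'pics/s17.png',(310,175,370,235),10);save(sd,'pics/sd17.png',(280,155,330,215),10)
E
```

```text
w 0 [0.5312 0.1267] 27 0.0008435642613682447
sc 0 [0.525  0.1227] 19 0.0016059451841329612
sd 0 [0.5324 0.1294] 20 0.0012332831198681147
w 0.005 [0.531  0.1252] 27 0.0006173643031963499
sc 0.005 [0.5302 0.1242] 19 0.001550831332255858
sd 0.005 [0.5312 0.1254] 20 0.0011407544562821107
w 0.01 [0.5307 0.1237] 27 0.0004590820284116386
sc 0.01 [0.5354 0.1258] 19 0.001495348013240334
sd 0.01 [0.53   0.1213] 20 0.0010565102472865572
```

View pics/sd17.png

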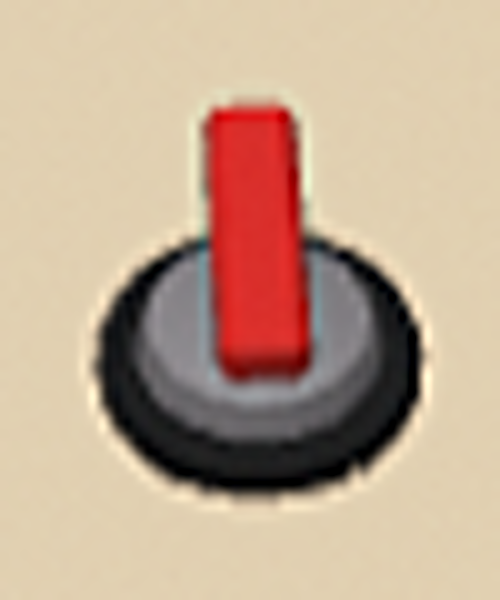

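View pics/s17.png

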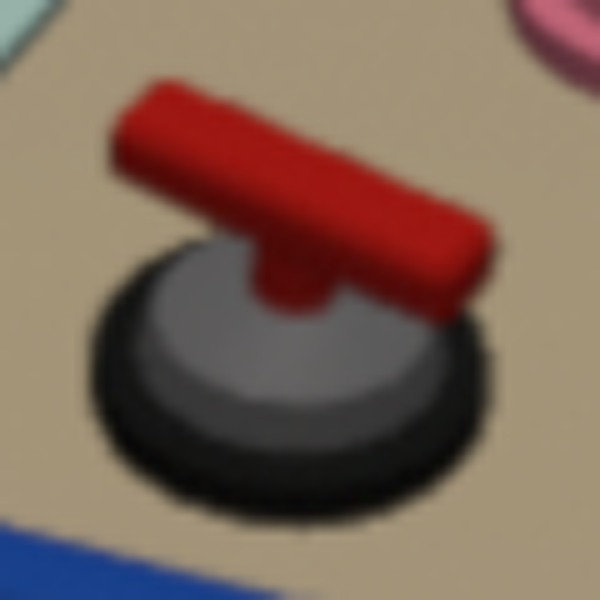

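```bash
python3 - <<'E'
from h import *
c=cam('wrist');s=status.state()
p=onz(c,319.5,313,s['tool_pos'][2]+.0466);print(p,s['tool_pos'])
plan([.5300,-.0028,.05],np.radians(179.05))
E
```

```text
[ 0.61860506 -0.00286283  0.16317907] [ 0.62416389 -0.00326585  0.11657907]
t 23.85 pos [ 0.6242 -0.0033  0.1166] rot [ 3.1416 -0.      3.1256] w 0.0434 F [ 0.5  0.6 -1.5]
shift pre-turn [ 9.42 -0.1   6.66] post-turn [ 9.42 -0.11  6.66] turn rz 0.03 min rows 3
```

apply_moves --steps '[[[0,0,0],[2,0,1],0.6],[[0,0,0],[3.2,0,1.5],0.6],[[0,0,0],[2.9,0,1.5],0.6],[[0,0,0],[1.2,0,1.2],0.6],[[0,0,0],[0,0,1.3],0.6],[[0,0,0],[0,0,0.8],0.6],[[0,0,0],[0,0,0],0.6],[[0,0,0],[0,0,0],0.6],[[0,0,0],[0,0,0],0.6],[[0,0,0],[0,0,0],0.6]]'

```text
time_s: 24.68
tool_pos: [0.5321, -0.0016, 0.0442]
tool_rot: [-3.141, 0.001, 3.126]
ft_force: [0.1, 1.2, -2.0]
width: 0.0435
```

```bash
python3 - <<'E'
from h import *
plan([.5300,-.0028,.0134],np.radians(179.05))
for n in ['scene','side']:
    c=cam(n);u,v=proj(c,[.53,-.003,.06])[0].astype(int); save(c,f'pics/{n}18.png',(u-45,v-35,u+45,v+35),7)
c=cam('wrist');save(c,'pics/w18.png')
E
```

```text
t 24.68 pos [ 0.5321 -0.0016  0.0442] rot [-3.1414e+00  1.3000e-03  3.1260e+00] w 0.0435 F [ 0.1  1.2 -2. ]
shift pre-turn [ 0.22 -0.12  3.08] post-turn [ 0.22 -0.12  3.08] turn rz 0.06 min rows 1
```

View pics/scene18.png

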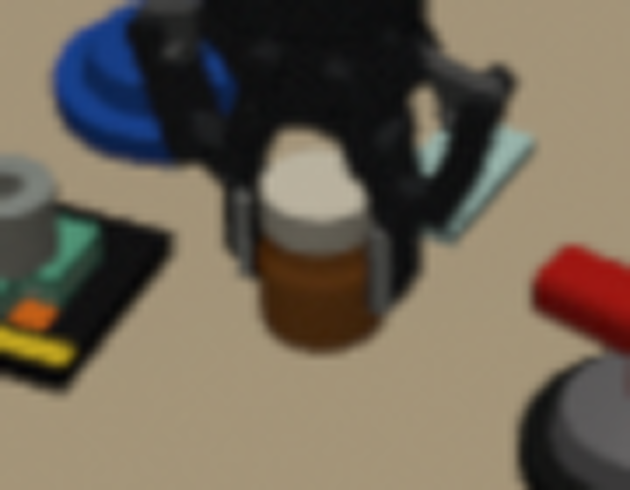

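View pics/side18.png

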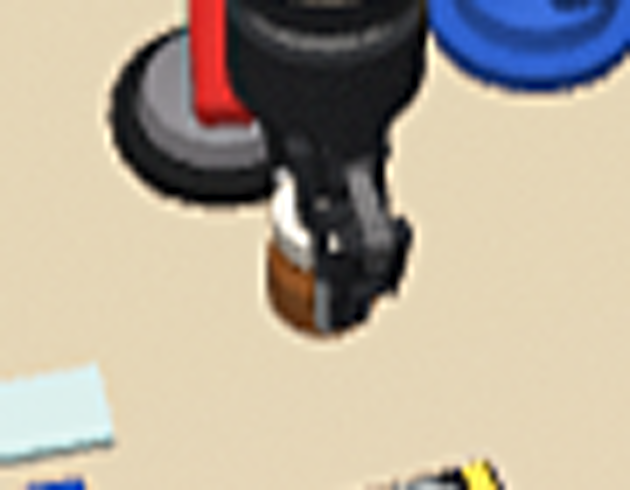

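View pics/w18.png

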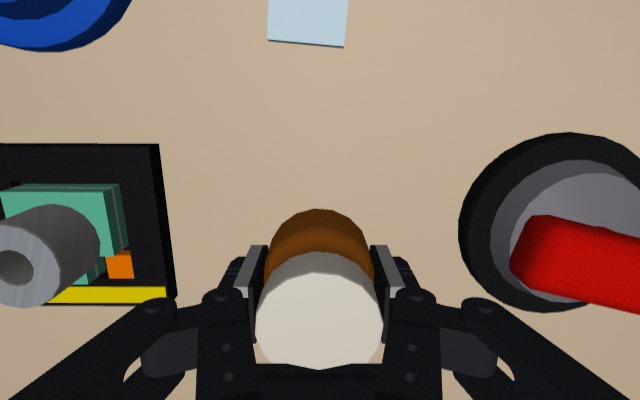

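apply_moves --steps '[[[0,0,0],[0.1,0,0.7],0.6],[[0,0,0],[0,0,0.7],0.6],[[0,0,0],[0,0,0.6],0.6],[[0,0,0],[0,0,0.4],0.6],[[0,0,0],[0,0,0.2],0.6],[[0,0,0],[0,0,0.1],0.6],[[0,0,0],[0,0,0],0.6],[[0,0,0],[0,0,0],0.6],[[0,0,0],[0,0,0],0.6]]'

```text
time_s: 25.58
tool_pos: [0.5304, -0.0015, 0.0168]
tool_rot: [-3.142, 0.0, 3.126]
ft_force: [-0.3, -0.7, -1.9]
width: 0.0434
```

```bash
python3 - <<'E'
from h import *
c=cam('wrist');s=status.state()
print(onz(c,319.5,331,s['tool_pos'][2]+.0466))
plan([.5300,-.0028,.0134],np.radians(179.05))
E
```

```text
[ 0.53140907 -0.00108383  0.0634526 ]
t 25.63 pos [ 0.5304 -0.0016  0.0169] rot [-3.1415e+00  4.0000e-04  3.1259e+00] w 0.0434 F [ 0.3  0.6 -1.4]
shift pre-turn [ 0.04 -0.13  0.35] post-turn [ 0.04 -0.13  0.35] turn rz 0.05 min rows 1
```

apply_moves --steps '[[[0,0,0],[0.05,-0.13,0.1],0.6],[[0,0,0],[0,0,0.1],0.6],[[0,0,0],[0,0,0.08],0.6],[[0,0,0],[0,0,0],0.6],[[0,0,0],[0,0,0],0.6],[[0,0,0],[0,0,0],0.6]]'

```text
time_s: 26.13
tool_pos: [0.5296, -0.0028, 0.0138]
tool_rot: [3.142, -0.0, 3.126]
ft_force: [-0.1, 0.2, -2.2]
width: 0.0437
```

apply_moves --steps '[[[0,0,0],[0,0,0.05],0.6],[[0,0,0],[0,0,0],0.6],[[0,0,0],[0,0,0],0.6]]'

```text
time_s: 26.38
tool_pos: [0.5297, -0.0028, 0.0134]
tool_rot: [-3.142, 0.0, 3.126]
ft_force: [-1.0, 0.3, 0.6]
width: 0.0438
```

apply_moves --steps '[[[0,0,0],[0,0,0],0.45],[[0,0,0],[0,0,0],0.35],[[0,0,0],[0,0,0],0.15],[[0,0,0],[0,0,0],0.15],[[0,0,0],[0,0,-1.5],0.1],[[0,0,0],[0,0,-3],0],[[0,0,0],[0,0,-3.5],0],[[0,0,0],[0,0,-3.5],0],[[0,0,0],[0,0,-2],0],[[0,0,0],[0,0,0],0]]'

```text
time_s: 27.22
tool_pos: [0.5325, -0.0032, 0.1529]
tool_rot: [-3.141, 0.007, 3.126]
ft_force: [0.4, 0.5, -0.5]
width: 0.0854
```

```bash
python3 - <<'E'
from h import *
plan([.435,.29,.16],None)
c=cam('wrist');save(c,'pics/w19.png')
E
```

```text
t 27.22 pos [ 0.5325 -0.0032  0.1529] rot [-3.1406  0.0074  3.126 ] w 0.0854 F [ 0.4  0.5 -0.5]
shift pre-turn [10.2  29.16 -0.81] post-turn [10.2  29.16 -0.81] turn rz -0.0 min rows 8
```

View pics/w19.png

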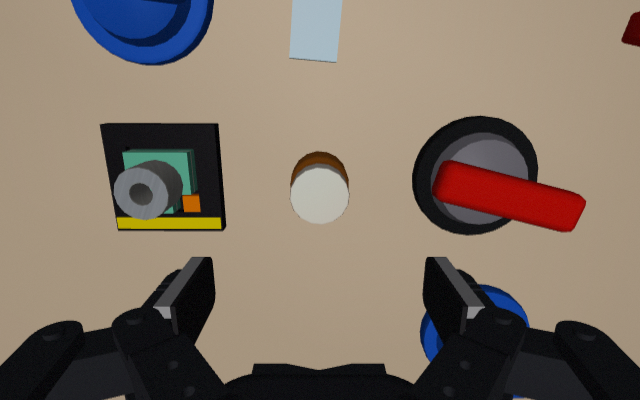

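```bash
python3 - <<'E'
from h import *
plan([.439,.313,.15],np.radians(80))
c=cam('wrist');print(onz(c,319.5,194.5,.06))
E
```

```text
t 27.27 pos [ 0.5314 -0.003   0.1506] rot [-3.141   0.0047  3.126 ] w 0.0855 F [ 0.2  0.2 -1. ]
shift pre-turn [ 9.730e+00  3.146e+01 -1.000e-02] post-turn [ 29.52 -14.59  -0.07] turn rz 99.11 min rows 14
[ 0.52685717 -0.00231351  0.06      ]
```

apply_moves --steps '[[[0,0,0],[0.7,2.4,0],0],[[0,0,0],[1.1,3.6,0],0],[[0,0,0],[1.2,3.8,0],0],[[0,0,0],[1.2,3.8,0],0],[[0,0,0],[1.2,3.8,0],0],[[0,0,0],[1.2,3.8,0],0],[[0,0,0],[1.2,3.8,0],0],[[0,0,0],[1.1,3.6,0],0],[[0,0,6],[0.8,2.8,0],0],[[0,0,7],[0,0,0],0]]'

```text
time_s: 28.15
tool_pos: [0.4351, 0.3168, 0.1467]
tool_rot: [3.142, -0.002, 2.899]
ft_force: [-0.9, -1.0, -0.1]
width: 0.0856
```

apply_moves --steps '[[[0,0,7],[0,0,0],0],[[0,0,7],[0,0,0],0],[[0,0,7],[0,0,0],0],[[0,0,7],[0,0,0],0],[[0,0,7],[0,0,0],0],[[0,0,7],[0,0,0],0],[[0,0,7],[0,0,0],0],[[0,0,7],[0,0,0],0],[[0,0,7],[0,0,0],0],[[0,0,7],[0,0,0],0]]'

```text
time_s: 28.98
tool_pos: [0.4366, 0.3122, 0.1466]
tool_rot: [-3.139, 0.001, 1.671]
ft_force: [-0.4, -1.0, 0.1]
width: 0.0853
```

apply_moves --steps '[[[0,0,7],[0,0,0],0],[[0,0,7],[0,0,0],0],[[0,0,2],[0,0,0],0],[[0,0,0],[0,0,0],0],[[0,0,0],[0,0,0],0],[[0,0,0],[0,0,0],0],[[0,0,0],[0,0,0],0]]'

```text
time_s: 29.57
tool_pos: [0.4373, 0.3126, 0.1478]
tool_rot: [-3.141, 0.0, 1.399]
ft_force: [0.9, -0.2, 0.2]
width: 0.0855
```

```bash
python3 - <<'E'
from h import *
plan([.439,.313,.15],np.radians(80))
c=cam('wrist');save(c,'pics/w20.png')
E
```

```text
t 29.57 pos [0.4373 0.3126 0.1478] rot [-3.1410e+00  4.0000e-04  1.3993e+00] w 0.0855 F [ 0.9 -0.2  0.2]
shift pre-turn [ 0.07  0.16 -0.22] post-turn [ 0.07  0.16 -0.22] turn rz 0.17 min rows 1
```

View pics/w20.png

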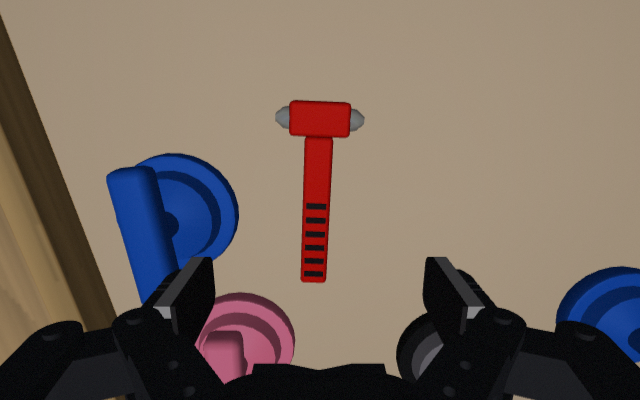

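```bash
python3 - <<'E'
from h import *
c=cam('wrist')
a=onz(c,318.5,137,.02)[:2];b=onz(c,313.7,281.5,.02)[:2]
print(a,b,np.linalg.norm(a-b)); d=(a-b)/np.linalg.norm(a-b);ang=np.arctan2(d[1],d[0]);o=b+.08*d;o2=a-.045*d;print('ang',np.degrees(ang),o,o2)
print('width',np.linalg.norm(onz(c,303,200,.02)-onz(c,330,200,.02)))
sc=cam('scene');sd=cam('side');P=lambda z:[[*a,z],[*b,z]]
print(proj(sc,P(.02)),proj(sd,P(.02)))
m=(o+o2)/2;plan([m[0],m[1],.1],ang)
save(sc,'pics/s20.png',(380,180,470,240),8);save(sd,'pics/sd20.png',(240,130,280,190),9)
E
```

```text
[0.44418193 0.35158946] [0.41917961 0.23131558] 0.12284511356593618
ang 78.25670299760164 [0.43546178 0.30964112] [0.43502321 0.30753134]
width 0.021531079965763006
[[437.35335576 209.2540105 ]
 [392.11247108 191.9618703 ]] [[259.14225443 144.91887414]
 [261.00131703 172.01981507]]
t 29.77 pos [0.4376 0.3127 0.1483] rot [ 3.1416 -0.      1.3985] w 0.0856 F [-0.   0.2 -0.6]
shift pre-turn [-0.44 -0.16  4.83] post-turn [-0.45 -0.15  4.83] turn rz 1.87 min rows 2
```

View pics/s20.png

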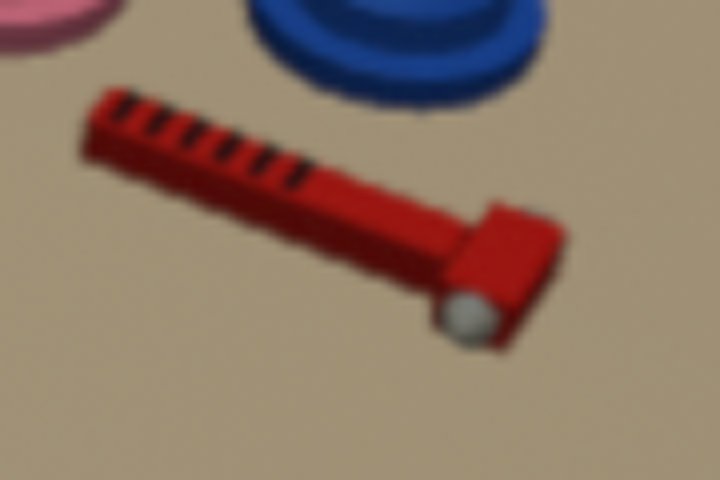

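apply_moves --steps '[[[0,0,1.9],[-0.4,-0.16,1],0.2],[[0,0,0],[0,0,2],0.4],[[0,0,0],[0,0,2.5],0.5],[[0,0,0],[0,0,2],0.5],[[0,0,0],[0,0,0],0.5],[[0,0,0],[0,0,0],0.5],[[0,0,0],[0,0,0],0.5],[[0,0,0],[0,0,0],0.5],[[0,0,0],[0,0,0],0.5]]'

```text
time_s: 30.52
tool_pos: [0.4362, 0.3095, 0.0746]
tool_rot: [3.14, -0.001, 1.365]
ft_force: [-0.5, -0.8, -0.1]
width: 0.0426
```

```bash
python3 - <<'E'
from h import *
plan([.4353,.3086,.004],np.radians(78.3))
c=cam('wrist');save(c,'pics/w21.png')
E
```

```text
t 30.52 pos [0.4362 0.3095 0.0746] rot [ 3.1399e+00 -1.4000e-03  1.3650e+00] w 0.0426 F [-0.5 -0.8 -0.1]
shift pre-turn [-0.11 -0.08  7.06] post-turn [-0.11 -0.08  7.06] turn rz -0.09 min rows 2
```

View pics/w21.png

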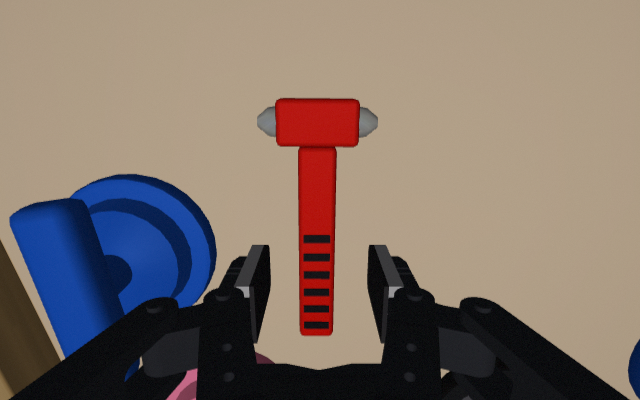

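```bash
python3 - <<'E'
from h import *
c=cam('wrist')
a=onz(c,317.5,148,.02)[:2];b=onz(c,316.3,334,.02)[:2]
d=(a-b)/np.linalg.norm(a-b);ang=np.arctan2(d[1],d[0]);print(np.linalg.norm(a-b),np.degrees(ang),b+.08*d,a-.045*d)
m=(b+.08*d+a-.045*d)/2;plan([*m,.004],ang)
E
```

```text
0.12173032409202027 77.81027067596256 [0.43550206 0.31019824] [0.43481167 0.30700228]
t 30.62 pos [0.4359 0.3093 0.0742] rot [ 3.1404e+00 -1.0000e-03  1.3649e+00] w 0.043 F [-0.6  1.3 -0.6]
shift pre-turn [-0.09 -0.06  7.02] post-turn [-0.09 -0.06  7.02] turn rz 0.4 min rows 2
```

apply_moves --steps '[[[0,0,0.3],[-0.05,-0.05,1.5],0.5],[[0,0,0],[0,0,2],0.5],[[0,0,0],[0,0,2],0.5],[[0,0,0],[0,0,1],0.5],[[0,0,0],[0,0,0.4],0.5],[[0,0,0],[0,0,0],0.5],[[0,0,0],[0,0,0],0.5],[[0,0,0],[0,0,0],0.6],[[0,0,0],[0,0,0],0.7],[[0,0,0],[0,0,0],0.9]]'

```text
time_s: 31.45
tool_pos: [0.4354, 0.309, 0.0054]
tool_rot: [3.14, -0.001, 1.36]
ft_force: [-1.8, -0.7, 1.2]
width: 0.0202
```

apply_moves --steps '[[[0,0,0],[0,0,0],0.9],[[0,0,0],[0,0,0],0.9],[[0,0,0],[0,0,0],0.9],[[0,0,0],[0,0,0],0.9]]'

```text
time_s: 31.78
tool_pos: [0.4354, 0.309, 0.0054]
tool_rot: [3.14, -0.001, 1.36]
ft_force: [-1.6, -0.1, 7.2]
width: 0.0204
```

apply_moves --steps '[[[0,0,0],[0,0,-0.5],0.9],[[0,0,0],[0,0,-1.5],0.9],[[0,0,0],[0,0,-2.5],0.9],[[0,0,0],[0,0,-3],0.9],[[0,0,0],[0,0,-3],0.9],[[0,0,0],[0,0,-1.5],0.9],[[0,0,0],[0,0,0],0.9],[[0,0,0],[0,0,0],0.9],[[0,0,0],[0,0,0],0.9],[[0,0,0],[0,0,0],0.9]]'

```text
time_s: 32.62
tool_pos: [0.4338, 0.3081, 0.123]
tool_rot: [-3.14, 0.002, 1.36]
ft_force: [0.2, -0.7, -2.5]
width: 0.0207
```

```bash
python3 - <<'E'
from h import *
plan([.6445,-.1322,.12],np.radians(89.1))
c=cam('wrist');save(c,'pics/w22.png')
c=cam('side');save(c,'pics/sd22.png',(200,80,330,180),6)
E
```

```text
t 32.62 pos [0.4338 0.3081 0.123 ] rot [-3.1397e+00  1.6000e-03  1.3596e+00] w 0.0207 F [ 0.2 -0.7 -2.5]
shift pre-turn [-38.63  29.83   0.3 ] post-turn [-43.69  21.76   0.33] turn rz -11.2 min rows 12
```

View pics/w22.png

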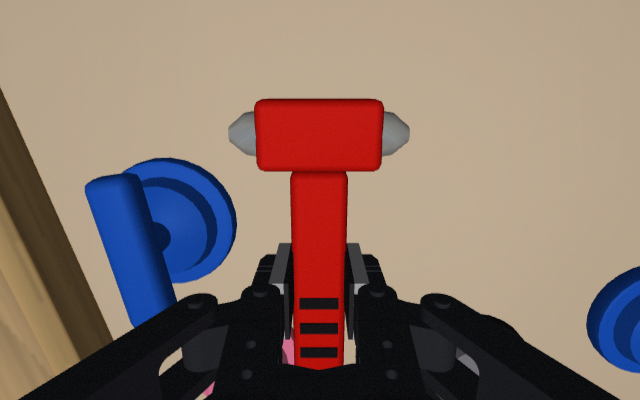

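apply_moves --steps '[[[0,0,0],[-1.6,1.2,0],0.9],[[0,0,0],[-2.8,2.2,0],0.9],[[0,0,0],[-3.1,2.4,0],0.9],[[0,0,0],[-3.1,2.4,0],0.9],[[0,0,0],[-3.1,2.4,0],0.9],[[0,0,0],[-3.1,2.4,0],0.9],[[0,0,0],[-3.1,2.4,0],0.9],[[0,0,0],[-3.1,2.4,0],0.9],[[0,0,0],[-3.1,2.4,0],0.9],[[0,0,0],[-3.1,2.4,0],0.9]]'

```text
time_s: 33.55
tool_pos: [0.5946, -0.0262, 0.1234]
tool_rot: [-3.14, 0.0, 1.36]
ft_force: [0.5, 1.0, -2.8]
width: 0.0201
```

apply_moves --steps '[[[0,0,0],[-3.1,2.4,0],0.9],[[0,0,0],[-3,2.3,0],0.9],[[0,0,0],[-2.2,1.7,0],0.9],[[0,0,-5],[-1,0.8,0],0.9],[[0,0,-6.2],[0,0,0],0.9],[[0,0,0],[0,0,0],0.9],[[0,0,0],[0,0,0],0.9],[[0,0,0],[0,0,0],0.9],[[0,0,0],[0,0,0],0.9],[[0,0,0],[0,0,0],0.9]]'

```text
time_s: 34.38
tool_pos: [0.6453, -0.1296, 0.1244]
tool_rot: [-3.142, -0.0, 1.554]
ft_force: [-0.4, -0.3, -1.7]
width: 0.0206
```

```bash
python3 - <<'E'
from h import *
plan([.6445,-.1322,.05],np.radians(89.1))
c=cam('wrist');save(c,'pics/w23.png')
E
```

```text
t 34.38 pos [ 0.6453 -0.1296  0.1244] rot [-3.1415e+00 -1.0000e-04  1.5544e+00] w 0.0206 F [-0.4 -0.3 -1.7]
shift pre-turn [-0.26 -0.08  7.44] post-turn [-0.26 -0.08  7.44] turn rz -0.04 min rows 2
```

View pics/w23.png

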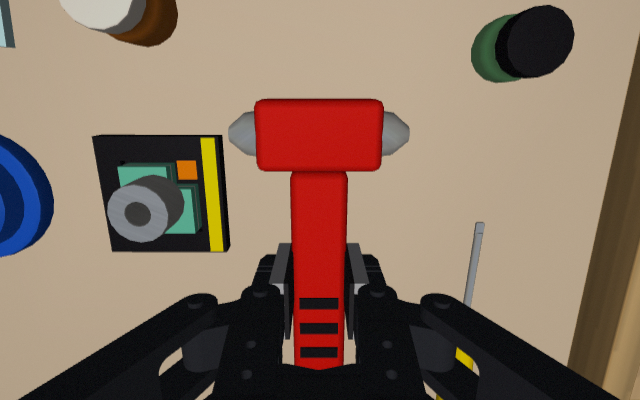

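```bash
python3 - <<'E'
from h import *
c=cam('wrist');s=status.state()
a=onz(c,215,137,.012);b=onz(c,223.5,250,.012);print(a,b,'edge mid',(a+b)/2,np.degrees(np.arctan2((a-b)[1],(a-b)[0])))
print('scr',onz(c,480,223,.01)); z=s['tool_pos'][2]-.0054+.02
n1=onz(c,319.3,172,z);n2=onz(c,319,340,z);print('hammer neck',n1,n2,np.degrees(np.arctan2((n1-n2)[1],(n1-n2)[0])))
d=(n1-n2)[:2];d/=np.linalg.norm(d);print('origin',n1[:2]-.045*d,s['tool_pos'])
E
```

```text
[ 0.57218444 -0.08712876  0.012     ] [ 0.57019622 -0.17511645  0.012     ] edge mid [ 0.57119033 -0.13112261  0.012     ] 88.70553470380914
scr [ 0.76969446 -0.15638709  0.01      ]
hammer neck [ 0.64653669 -0.08592225  0.13905438] [ 0.64529738 -0.15922573  0.13905438] 89.03141736344759
origin [ 0.645776   -0.13091582] [ 0.64541272 -0.12986378  0.12445438]
```

apply_moves --steps '[[[0,0,0],[-0.1,-0.12,1.5],0.9],[[0,0,0],[0,0,2.5],0.9],[[0,0,0],[0,0,2.5],0.9],[[0,0,0],[0,0,2],0.9],[[0,0,0],[0,0,1.5],0.9],[[0,0,0],[0,0,1],0.9],[[0,0,0],[0,0,0.4],0.9],[[0,0,0],[0,0,0],0.9],[[0,0,0],[0,0,0],0.9],[[0,0,0],[0,0,0],0.9]]'

```text
time_s: 35.32
tool_pos: [0.6451, -0.1315, 0.0116]
tool_rot: [3.14, 0.001, 1.555]
ft_force: [0.9, -0.6, -1.9]
width: 0.0204
```

```bash
python3 - <<'E'
from h import *
plan([.6440,-.131,.0054],np.radians(89.1))
c=cam('wrist');save(c,'pics/w24.png')
c=cam('scene');save(c,'pics/s24.png',(150,150,290,250),5)
E
```

```text
t 35.32 pos [ 0.6451 -0.1315  0.0116] rot [3.1397e+00 6.0000e-04 1.5551e+00] w 0.0204 F [ 0.9 -0.6 -1.9]
shift pre-turn [ 0.05 -0.11  0.62] post-turn [ 0.05 -0.11  0.62] turn rz 0.0 min rows 1
```

View pics/w24.png

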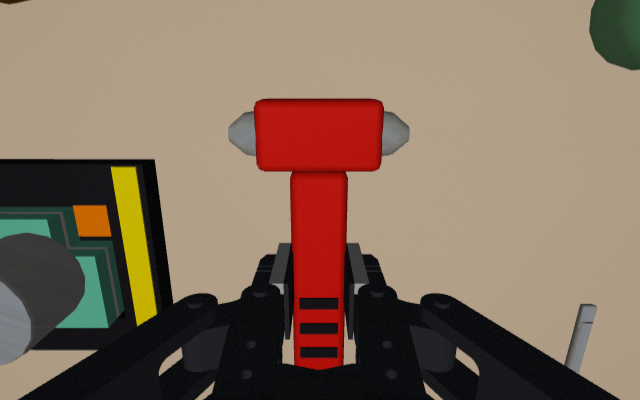

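View pics/s24.png

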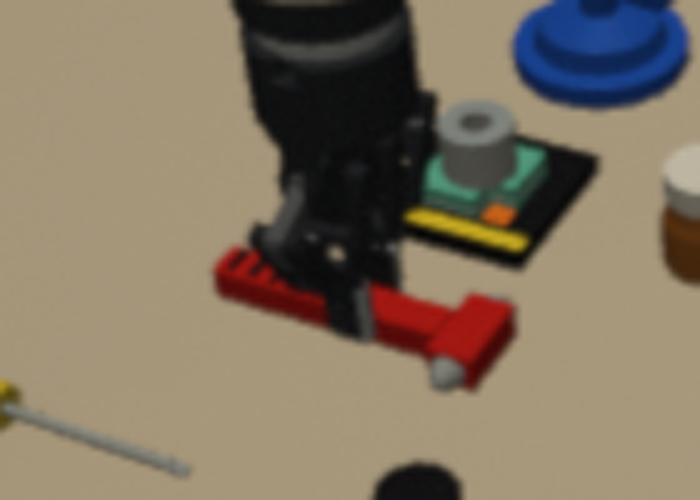

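apply_moves --steps '[[[0,0,0],[0,-0.08,0.3],0.9],[[0,0,0],[0,0,0.15],0.9],[[0,0,0],[0,0,0.1],0.9],[[0,0,0],[0,0,0],0.9],[[0,0,0],[0,0,0],0.9],[[0,0,0],[0,0,0],0.9]]'

```text
time_s: 35.92
tool_pos: [0.6434, -0.1313, 0.0055]
tool_rot: [3.141, 0.0, 1.555]
ft_force: [-1.8, 0.7, 6.2]
width: 0.0206
```

apply_moves --steps '[[[0,0,0],[0,0,0.05],0.9],[[0,0,0],[0,0,0],0.9],[[0,0,0],[0,0,0],0.9],[[0,0,0],[0,0,0],0.9]]'

```text
time_s: 36.25
tool_pos: [0.6434, -0.1313, 0.0055]
tool_rot: [3.141, 0.0, 1.555]
ft_force: [-5.3, 0.8, 10.4]
width: 0.0206
```

Contact. Release a little, lift straight up.

apply_moves --steps '[[[0,0,0],[0,0,-0.08],0.75],[[0,0,0],[0,0,0],0.6],[[0,0,0],[0,0,0],0.5],[[0,0,0],[0,0,0],0.5],[[0,0,0],[0,0,-1.5],0.5],[[0,0,0],[0,0,-3],0.4],[[0,0,0],[0,0,-3.5],0.2],[[0,0,0],[0,0,-3.5],0],[[0,0,0],[0,0,-3],0],[[0,0,0],[0,0,0],0]]'

```text
time_s: 37.08
tool_pos: [0.6468, -0.1323, 0.157]
tool_rot: [3.132, 0.003, 1.555]
ft_force: [1.0, -0.8, -0.7]
width: 0.0853
```

apply_moves --steps '[[[0,0,0],[0,0,-2],0],[[0,0,0],[0,0,0],0],[[0,0,0],[0,0,0],0],[[0,0,0],[0,0,0],0],[[0,0,0],[0,0,0],0],[[0,0,0],[0,0,0],0]]'

```text
time_s: 37.58
tool_pos: [0.6429, -0.1311, 0.1689]
tool_rot: [-3.14, -0.0, 1.555]
ft_force: [0.6, 0.5, -0.4]
width: 0.0854
```

```bash
python3 - <<'E'
from h import *
plan([.58,-.06,.3])
c=cam('wrist');save(c,'pics/w25.png')
c=cam('scene');save(c,'pics/s25.png')
c=cam('side');save(c,'pics/sd25.png')
E
```

```text
t 37.58 pos [ 0.6429 -0.1311  0.1689] rot [-3.1400e+00 -5.0000e-04  1.5551e+00] w 0.0854 F [ 0.6  0.5 -0.4]
shift pre-turn [  7.01  -6.42 -13.09] post-turn [  7.01  -6.42 -13.09] turn rz -0.0 min rows 4
```

View pics/w25.png

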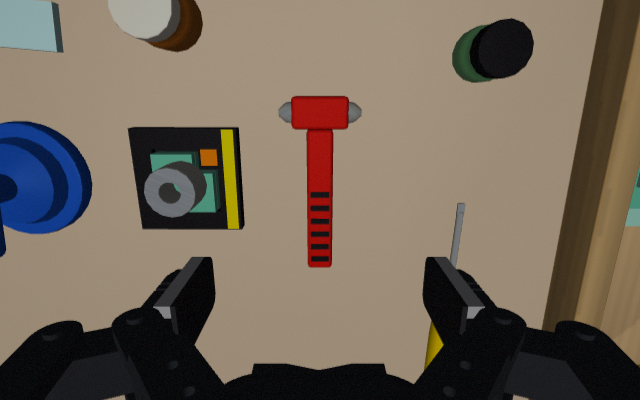

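View pics/s25.png

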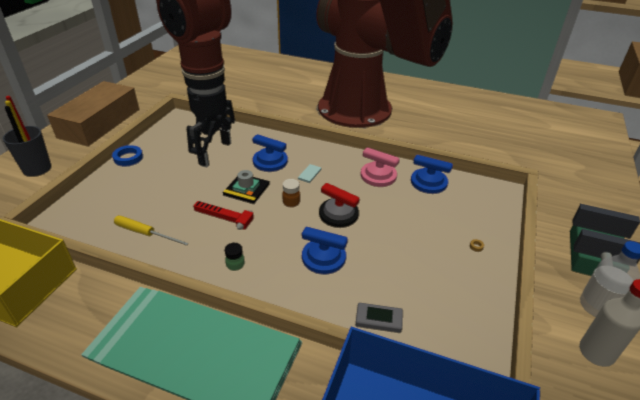

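```bash
python3 - <<'E'
from h import *
c=cam('wrist');sc=cam('scene');sd=cam('side')
save(c,'pics/w26.png',(120,80,370,280),3.2)
r=lambda p:np.round(p,4)
a=onz(c,233,129,.012);b=onz(c,241,229,.012);print('edge',r(a),r(b),r((a+b)/2),np.degrees(np.arctan2(*(a-b)[1::-1])))
h1=onz(c,319.8,130,.02);h2=onz(c,319.8,266,.02);d=(h1-h2)[:2];L=np.linalg.norm(d);d/=L
print('hammer',r(h1),r(h2),L,np.degrees(np.arctan2(d[1],d[0])),'origin',r(h2[:2]+.08*d),r(h1[:2]-.045*d))
print('near edge',r(onz(c,307.5,180,.02)))
print('collar top',r(onz(c,171,191,.052)))
u,v=proj(sc,[.529,-.1305,.052])[0];print(u,v)
save(sc,'pics/s26.png',(190,160,360,240),4.7);save(sd,'pics/sd26.png',(290,180,410,290),5.4)
E
```

```text
edge [ 0.5723 -0.0873  0.012 ] [ 0.5721 -0.1768  0.012 ] [ 0.5722 -0.1321  0.012 ] 89.86283103623263
hammer [ 0.6448 -0.0885  0.02  ] [ 0.643  -0.2108  0.02  ] 0.12230328641586924 89.18006371593607 origin [ 0.6442 -0.1308] [ 0.6441 -0.1335]
near edge [ 0.6338 -0.1301  0.02  ]
collar top [ 0.5308 -0.1294  0.052 ]
244.85031159384616 173.88578382469083
```

View pics/w26.png

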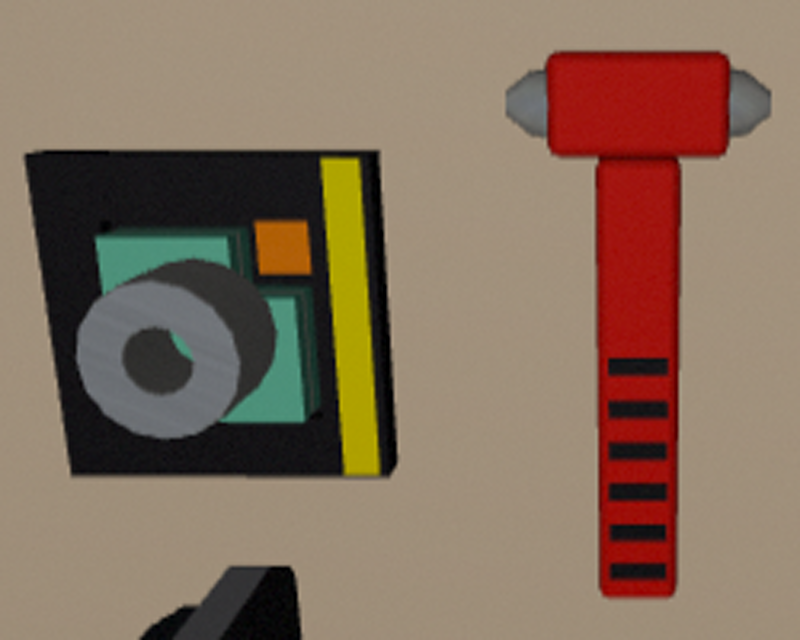

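View pics/sd26.png

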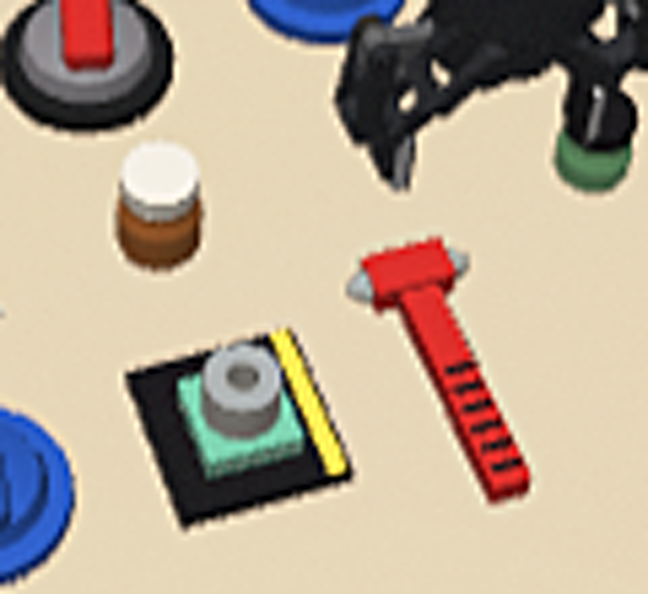

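View pics/s26.png

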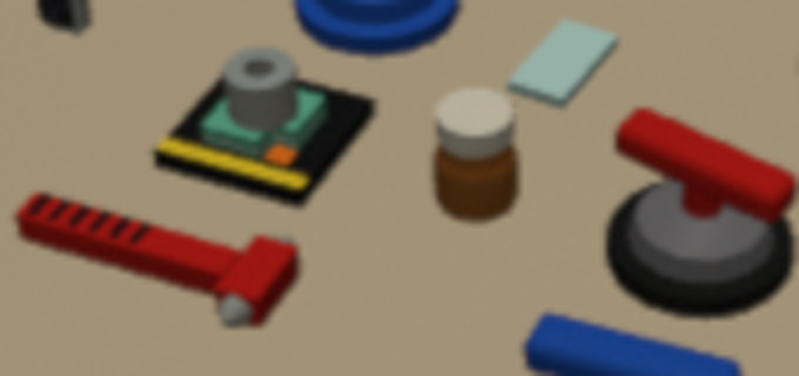

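```bash
python3 - <<'E'
from h import *
sc=cam('scene');sd=cam('side')
print('jar',tri((sc,475/4.7+190-.4,112/4.7+160-.4),(sd,160/5.4+290-.4,173/5.4+180-.4)).round(4))
print('collar',tri((sc,261/4.7+190-.4,67/4.7+160-.4),(sd,241/5.4+290-.4,377/5.4+180-.4)).round(4))
s=status.state();print(s['time_s'],np.abs(s['joint_vel']).max())
print(workorder.sign_off())
E
```

```text
jar [ 0.5297 -0.0036  0.0581]
collar [ 0.5275 -0.1312  0.0506]
37.9833 0.0017751132624118377
the job is handed in; nothing more can be done
None
```

The tray is set up as asked, in the order asked, and I handed the job in at about 38 s of the allowed 112 s. The gripper was open and clear of everything.

- **Glass block:** It is seated flat in the nest with the notch over the orange step. It measured (0.5285, -0.1306) m at -0.9°, against the nest at (0.5285, -0.1305). It touched the floor at the expected height with light force.
- **Steel collar:** It stands on the middle of the glass. Its top triangulated to (0.5275, -0.131, 0.051). One wrist-camera view put it 2–3 mm further in x, which is within the calibration error.
- **Amber jar:** It stands upright at (0.530, -0.004). The midpoint between nest and red-handled lifter worked out at (0.530, -0.003). I measured those two 256 mm apart rather than the stated 260 mm or so.
- **Hammer:** It lies flat behind the nest with its head towards the lifter side, at 89.2°. The nest's edge should run at about 89°, though single readings of the stripe ranged from 88.7° to 89.9°. The handle is about 61 mm clear of the edge and centred on it to within about 2 mm.

I did not move the bystanders, and the final pictures show none displaced. The pictures agreed with each other to within about 2–4 mm, and no check failed.

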